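Stand the rinsed tube grid in front of the air-knife and set the air valve two turns open

ROBOT

A 6-joint arm with a two-finger parallel gripper is mounted at the origin on the work surface. World frame = base frame: x ahead of the robot, y to its left, z up, the work surface at z = 0. Lengths are in m, angles in rad, forces in N, time in s.
With the tool pointing down it reaches from about 0.35 to 0.8 m from the base axis. Payload 7.3 kg.
Tool frame: the origin (TCP) lies at the very end of the fingers, on their centre line; the grasp point (between the pads) lies 19 mm behind it; z points along the fingers, y is the direction in which the jaws open and shut (so a half turn about z gives the same grasp; the last joint's range is limited). The gripper opens to 85 mm and grips with 20 to 120 N. Pads are 22 mm wide; open, the fingers measure 114 mm over their backs; the gripper's body (76 mm by 85 mm) begins 54 mm behind the grasp point. The pads swing forward as they close: fully open they stand 13 mm farther back than shut.
Start: joints at [1.084, 0.342, 1.524, -0, 1.275, -0.146], TCP at [0.175, 0.495, 0.231] pointing down, gripper open.
Joint ranges: [-2.53, 2.53], [-0.77, 2.02], [0.04, 2.7], [-1, 4.14], [0.28, 2.66], [-3.11, 3.11]. Speed limits (rad/s): [2.57, 2.57, 3.14, 3.14, 3.14, 3.14].

INTERFACE

Orientations are given as a rotation vector (axis times angle).
In Python, from station import manip, camera, calibration, job, find_in, masks_of gives the robot as it stands.
- The arm moves only by the tool carry_out, never from a script. Its argument "deltas" is one flat list of numbers, 5 for each row, row after row: the shift along the tool's x, y, z in mm, then the turn about the tool's z in degrees, then the closure in counts, from 0 (fully open) to 255 (shut). In form: [x, y, z, roll, grip, x, y, z, roll, grip, ...]. A call has 1 to 20 rows; each row shifts and turns the commanded pose from where the row before left it, along the tool's axes as they then stand; what a row does not reach is not made up. A row lasts 1/8 s, in which the tool goes at most 62.5 mm and 10.7 degrees, less where a joint would pass 70% of its speed; a pose out of reach is approached as far as the arm can. A call is refused whole if a number of a shift passes 62.5 or a number of a turn 10.7, either way. A call with a gripper value outside its range is refused whole. The fingers move at their own pace and stop on an object; "squeeze" is the grip in N (left out, the last holds). Time passes only in rows, so rows that do not move let the fingers close. It gives the time, the measured TCP pose, the force and the opening at its end, in the units of the state.
- manip.get_obs(): the state, without advancing time (a new reading comes with each control period).
- camera(name): name is "side" or "top"; returns the picture (420x560x3 uint8, red, green, blue); there is no depth.
- calibration(name): a dict with "intrinsics" (3x3 intrinsics, pixels), "k1" (the pictures are not rectified: a ray, as slopes to the right and down, at radius r is drawn at 1 + k1 r^2 times it, then the intrinsics apply), "R" (3x3) and "t" (3): a world point X has camera coordinates R X + t. Camera axes: x right, y down, z forward; pixel columns grow to the right and rows downward; lengths in m; the calibration is good to about 2 mm. A picture is of the moment at which its call begins. calibration takes no time and is no camera call.
- job.finish_job(): hands the job in, once; it reports no verdict.
Trained networks look in the newest picture that a camera, given by its name, has taken for a name from the list of things; names that differ only in an ending like _2 or _b are one class to them, and where a whole thing is asked for, a point or a joint stands for the part that bears it (a point fixed in the world has none). Each returns a list of dicts, best first, with "score" (0 to 1); they miss things now and then, are a little off and sometimes report something else, mostly with a low value. They report only what shows in the picture. A call takes as long as a camera call. They do not tell look-alikes from the thing itself.
- find_in(target, camera): "bbox" ([centre column, centre row, width, height] as shares, 0 to 1, of the picture: columns of its width, rows of its height, round what is visible of it).
- masks_of(target, camera): "mask" (420x560 bool, what is visible of it) and "bbox" ([centre column, centre row, width, height] as shares, 0 to 1, of the picture: columns of its width, rows of its height, round what is visible of it).
The state is a dict: "time": time; "q": joint angles; "qd": joint speeds; "effort": joint torques, N m; "position": TCP position; "tcp_rot": TCP orientation; "contact_force": force on the tool from outside, world axes, zero at the start; "wrist_torque": the same for the moment, N m; "grip_width": finger opening in m.
Only numpy, scipy, OpenCV 4.12 (cv2) and the standard library are available. Lean on these libraries where they do the work, as an engineer would, in place of code of your own. Each camera call takes 0.05 s, during which the arm holds its last target.

TASK

Take the rinsed aluminium tube grid from the sloping wire drainer and stand it gently upright on one of its long thin edges in the middle of the drip tray, broad side square to the air-knife, and let go of it. Then set the air: wind the hand-wheel valve clockwise until it is fully closed on its stop, back it off exactly two full turns from there, and finish still gripping its crank handle firmly and keeping it still, so that the setting cannot creep while I tighten the locknut. Leave the labware and the wrench lying around as they are.

Things in the scene. Friction and masses are not known exactly. Their poses are not given: they have to be found in the camera images.
- station: blow-off station fixed to the deck, one rigid piece: stainless drip tray, air-knife, pipe, brass valve with hand-wheel. Origin: on the deck (height 0) under the tray's middle; x points from tray to air-knife, z up. Tray 140 (x) by 180 (y) mm, floor 6 mm above the deck, 4 mm thick rim 12 mm above the deck. The grid is to stand over this origin
- knife_slot (a point): middle of the air-knife's slot, 51 mm above the deck. The air-knife is a bar along station y, 150 mm long, its front at station x = +74, its back at +117 mm, top 72 mm above the deck (screw heads included). From its -y end a pipe runs to the valve; on it, at station x = +95, y = -118 mm, a gauge 42 mm across reaches 117 mm above the deck
- grid: tube grid: flat open aluminium lattice, 4 by 6 square cells, 86 (x) by 128 (y) by 18 mm thick (z), about 190 g, both broad sides alike. Origin: middle of one broad side, thickness on +z. It starts leaning in the drainer: y level, x pointing down the 55 degree slope, z out of the slope and up; pinch the 18 mm thickness at the upper long edge, free above and below for 30 mm
- grid_center (a point): the centre of the tube grid
- drainer: drainer fixed to the deck: drip plate 130 (x) by 150 (y) mm, rim 9 mm high, two bent 5 mm wires at y = +46 and -46 mm carry the grid at 55 degrees to the deck, sloping down along +x, and 17 mm lips stop its lower edge. Between the wires nothing lies under the grid's upper 58 mm. Origin: on the deck under the plate's middle; the grid's upper edge is about 100 mm above the deck at x = -12 mm
- handwheel (a joint): turn of the hand-wheel (dark dished steel disc, 104 mm across, rim top 137 mm above the deck) in rad: 0 is fully closed on a hard stop; it grows as the valve opens, anticlockwise from above, 6.283 a turn, 5 turns in all. Starts 0.19 to 0.95 turns open. Turning takes about 0.1 N m (2.5 N at the crank handle); it stays where it is left; the stem rises 2 mm a turn
- wheel_hub (a point): point on the vertical valve axis (station x = +95, y = -200 mm) level with the wheel's rim top, 137 mm above the deck; the hub is flush with it and the 9 mm thick stem stands 4 mm above it when closed, up to 14 mm fully open
- crank_handle: revolving crank handle: upright black barrel on the wheel's rim, 43 mm from the valve axis, free on its own pin, so a gripper holding it can go round without turning. Origin: on its axis at the rim top, 137 mm above the deck. Barrel from 6 to 52 mm above the origin, 19 mm across at the foot, 22 at 24 mm, 20 at 44 mm. With the valve closed it lies from the valve axis towards station -x
- buffer_bottle: small white bottle, 36 mm across, 75 mm tall, between the tray and the valve; leave alone
- well_plate: white well plate, 86 by 128 by 15 mm; leave alone
- tip_box: box of pipette tips, 84 by 124 by 69 mm; leave alone
- reagent_jar: amber jar, 64 mm across, 85 mm tall; leave alone
- deep_plate: white deep-well plate, 86 by 128 by 41 mm; leave alone
- wrench: steel wrench 160 mm long lying flat, its x along it; leave alone
- tube_rack: small white rack with capped tubes, 52 by 100 by 50 mm; leave alone
There are look-alikes about, which are no part of the job. Leave any pink look-alike of the grid alone.

How it is judged:
By the outcome, as a careful person would: the job done as asked, in the order asked, and still so for the second after the job is handed in, while the arm keeps its last pose, push and grip.
It also fails if it takes over 72 s, if anything falls off the work surface, if the arm or the gripper's body presses on something with over 40 N, if the wrist force passes 120 N, or if a joint passes its speed limit or range.

## Working session

There is one attempt and no reset: what is moved stays moved. The work goes in short steps, Python scripts to look and compute and a tool call to move; the robot and the scene stay as the last step left them, time stands still between calls to the robot, and variables do not carry over. Pictures are saved under pics/ and viewed, and the job is handed in when it is done.

Besides the shell and the picture viewer there is one more tool, called after ">>>" as name(argument=value, ...) on one line, values as JSON. carry_out: Moves the arm, as the interface text tells. Its arguments: {"type":"object","properties":{"deltas":{"type":"array","items":{"type":"number"}},"squeeze":{"type":"number"}},"required":["deltas"]}

```bash
ls; mkdir -p pics
python3 - <<'E'
from station import manip,camera,calibration
import cv2
for n in("side","top"):
    im=camera(n); cv2.imwrite(f"pics/{n}0.png",im[:,:,::-1])
    c=calibration(n); print(n,c)
print(manip.get_obs())
E
```

```text
pics
side {'intrinsics': array([[383.37982266,   0.        , 278.11146744],
       [  0.        , 383.37982266, 206.60808326],
       [  0.        ,   0.        ,   1.        ]]), 'k1': -0.05272237255825313, 'R': array([[ 0.74420473, -0.66793312,  0.00496632],
       [-0.33241292, -0.37679988, -0.86459441],
       [ 0.57936255,  0.64178438, -0.50244586]]), 't': array([-0.36811947,  0.27002642,  0.75454354])}
top {'intrinsics': array([[466.91708293,   0.        , 284.81172642],
       [  0.        , 466.91708293, 203.45399046],
       [  0.        ,   0.        ,   1.        ]]), 'k1': -0.121828507511121, 'R': array([[-0.02051678, -0.99964562, -0.01696137],
       [-0.99267029,  0.0223887 , -0.1187621 ],
       [ 0.11909976,  0.01440043, -0.99277786]]), 't': array([0.03905002, 0.50193747, 1.49523319])}
{'time': 0.1, 'q': array([ 1.08398521e+00,  3.42686047e-01,  1.52493228e+00,  7.60688757e-06,
        1.27539501e+00, -1.45989750e-01]), 'qd': array([-0.00031366, -0.00153762, -0.00422005,  0.00086306, -0.00059181,
        0.00187863]), 'effort': array([ 7.45980378e-04, -4.34448409e+01, -2.46490806e+01, -2.15961154e-04,
        4.67514750e-03,  9.46441560e-06]), 'position': array([0.17528872, 0.49449058, 0.23067456]), 'tcp_rot': array([-5.32700756e-01, -3.09564358e+00,  2.11697059e-03]), 'contact_force': array([ 0.21146226, -0.24346127, -0.13265819]), 'wrist_torque': array([ 0.03657447,  0.04585757, -0.00887351]), 'grip_width': 0.0852265028220831}
```

View pics/side0.png

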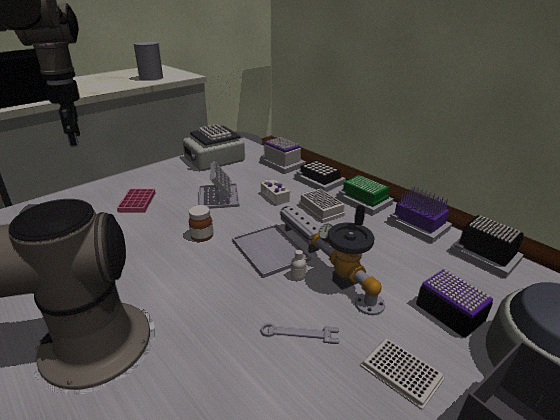

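View pics/top0.png

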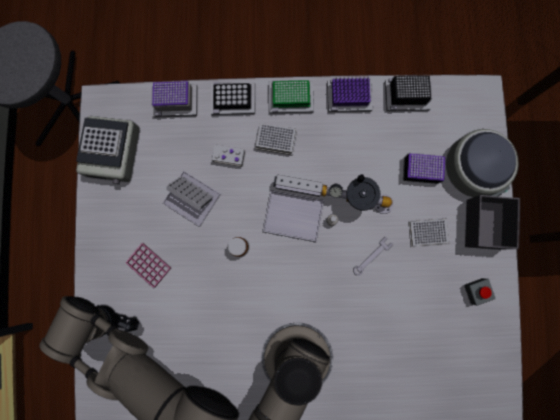

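The grid is in the drainer, at top (190,195) and side (220,185). The pink lattice at top (149,265) and side (137,200) is the look-alike. The station tray is at top (293,215), and the wheel is at top (362,194).

```bash
cat > h.py <<'E'
import numpy as np,cv2
from station import manip,camera,calibration,find_in,masks_of
C={n:calibration(n) for n in("side","top")}
def proj(n,X):
    c=C[n];X=np.atleast_2d(X)@c["R"].T+c["t"]; s=X[:,:2]/X[:,2:]
    r2=(s**2).sum(1,keepdims=True); s=s*(1+c["k1"]*r2); K=c["intrinsics"]
    return s*[K[0,0],K[1,1]]+K[:2,2]
def ray(n,uv):
    c=C[n];K=c["intrinsics"]; d=(np.asarray(uv,float)-K[:2,2])/[K[0,0],K[1,1]]; s=d.copy()
    for _ in range(20): s=d/(1+c["k1"]*(s@s))
    v=c["R"].T@np.r_[s,1]; o=-c["R"].T@c["t"]; return o,v/np.linalg.norm(v)
def onz(n,uv,z):
    o,v=ray(n,uv); return o+v*(z-o[2])/v[2]
def crop(im,u0,v0,u1,v1,k): return cv2.resize(im[v0:v1,u0:u1],None,fx=k,fy=k,interpolation=cv2.INTER_CUBIC)
E
python3 - <<'E'
from h import *
t=cv2.imread("pics/top0.png");s=cv2.imread("pics/side0.png")
a=crop(t,150,160,230,235,5);b=crop(s,185,150,255,220,5.36)
h=375
cv2.imwrite("pics/cg.png",np.hstack([a,cv2.resize(b,(390,375))]))
cv2.imwrite("pics/cst.png",crop(t,255,165,405,250,5.3))
cv2.imwrite("pics/css.png",crop(s,225,195,395,320,4.7))
E
```

```text
(no output)
```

View pics/cg.png

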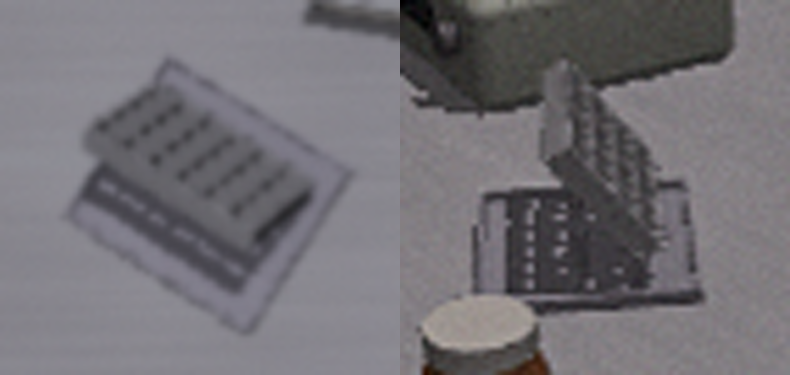

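View pics/cst.png

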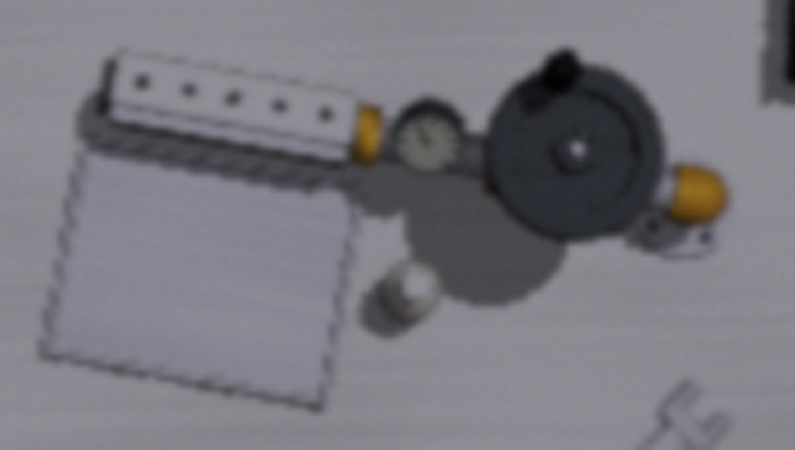

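View pics/css.png

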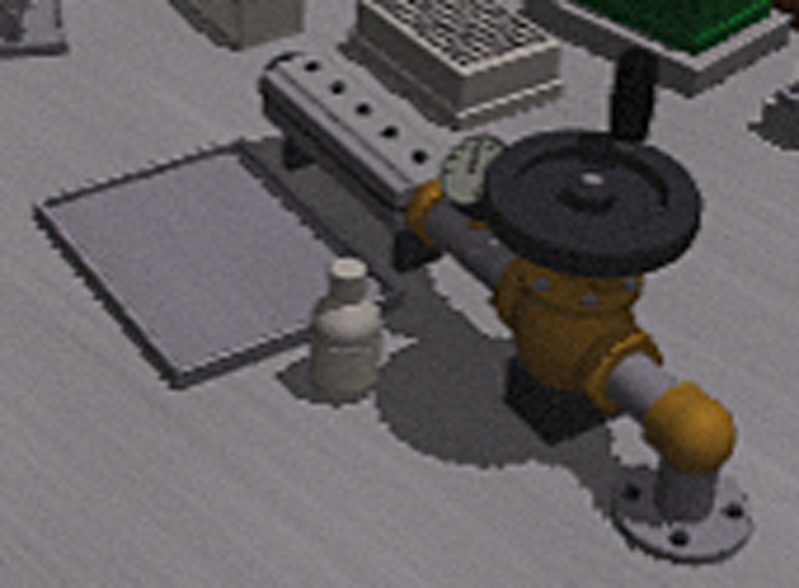

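```bash
cat > fit.py <<'E'
from h import *
from scipy.optimize import least_squares
def rz(a): return np.array([[np.cos(a),-np.sin(a),0],[np.sin(a),np.cos(a),0],[0,0,1]])
def fit(obs,x0,m=None):
    def f(p): return np.concatenate([(proj(n,rz(p[2])@(np.array(P)/1000)+[p[0],p[1],0])[0]-uv) for n,P,uv in obs])
    r=least_squares(f,x0,loss="soft_l1"); return r.x,r.fun.reshape(-1,2)
T=lambda u,v:(u/5.3+255,v/5.3+165)
S=lambda u,v:(u/4.7+225,v/4.7+195)
st=[("top",(70,90,12),T(88,150)),("top",(70,-90,12),T(357,195)),("top",(-70,-90,12),T(322,408)),("top",(-70,90,12),T(42,352)),
("top",(95,-200,141),T(577,150)),("side",(-70,90,12),S(40,210)),("side",(70,90,12),S(240,145)),("side",(-70,-90,12),S(183,380)),("side",(95,-200,141),S(593,180))]
x,r=fit(st,[.55,0,-.2]); print("station",x,np.degrees(x[2]));print(r.round(1).tolist()); S0=x
D=lambda u,v:(u/5+150,v/5+160)
E=lambda u,v:((u-400)/390*70+185,v/375*70+150)
dr=[("top",(65,75,9),D(167,58)),("top",(65,-75,9),D(353,170)),("top",(-65,-75,9),D(250,330)),("top",(-65,75,9),D(70,215)),
("side",(-65,75,9),E(485,190)),("side",(65,75,9),E(685,182)),("side",(65,-75,9),E(702,295)),]
x,r=fit(dr,[.55,.3,-.55]); print("drainer",x,np.degrees(x[2]));print(r.round(1).tolist());D0=x
np.save("poses.npy",[S0,D0])
# overlay
t=cv2.imread("pics/top0.png");s=cv2.imread("pics/side0.png")
big={"top":cv2.resize(t,None,fx=4,fy=4,interpolation=cv2.INTER_CUBIC),"side":cv2.resize(s,None,fx=4,fy=4,interpolation=cv2.INTER_CUBIC)}
def line(P,col,p):
    for n in big:
        q=((proj(n,(np.array(P)/1000)@rz(p[2]).T+[p[0],p[1],0])+.5)*4).astype(int); cv2.polylines(big[n],[q.reshape(-1,1,2)],False,col,1)
line([(70,90,12),(70,-90,12),(-70,-90,12),(-70,90,12),(70,90,12)],(0,0,255),S0)
line([(74,75,51),(74,-75,51)],(0,255,0),S0)
a=np.linspace(0,6.3,60); line(np.c_[95+52*np.cos(a),-200+52*np.sin(a),a*0+137],(0,255,255),S0)
line([(95,-200,137),(95,-200,141)],(0,0,255),S0)
line([(65,75,9),(65,-75,9),(-65,-75,9),(-65,75,9),(65,75,9)],(0,0,255),D0)
c,sn=np.cos(np.radians(55)),np.sin(np.radians(55)); gx=np.array([c,0,-sn]);gz=np.array([sn,0,c]);gy=np.array([0,1,0])
T0=np.array([-12,0,100.])-9*gz
P=lambda a,b,d:T0+a*gx+b*gy+d*gz
for d in(0,18): line([P(0,64,d),P(0,-64,d),P(86,-64,d),P(86,64,d),P(0,64,d)],(0,255,0) if d else (255,128,0),D0)
cv2.imwrite("pics/og.png",np.hstack([big["top"][640:940,600:920],big["side"][600:900,740:1060]]))
cv2.imwrite("pics/os.png",cv2.resize(big["top"][660:1000,1020:1620],None,fx=1.3,fy=1.3))
cv2.imwrite("pics/os2.png",big["side"][780:1280,900:1580])
E
python3 fit.py
```

```text
station [ 0.46206341 -0.00226338 -0.20271647] -11.614798159764632
[[-0.1, -2.7], [2.6, -1.5], [1.9, 0.0], [0.7, 0.7], [1.0, 0.0], [-2.2, -2.1], [-0.6, -2.0], [-1.6, -1.0], [-0.0, 0.0]]
drainer [ 0.52918255  0.33786488 -0.5799804 ] -33.23042926908885
[[1.0, -1.0], [0.8, -0.2], [0.2, 0.8], [-0.7, 0.0], [-1.4, -0.0], [0.1, -1.0], [-0.2, -1.1]]
```

View pics/og.png

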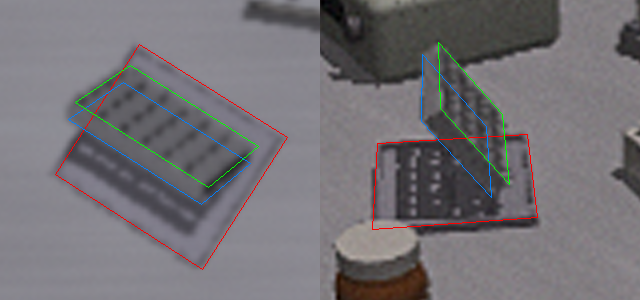

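View pics/os.png

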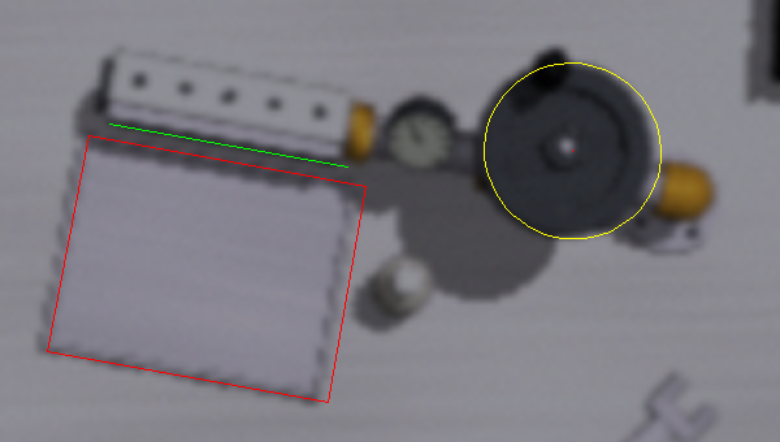

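View pics/os2.png

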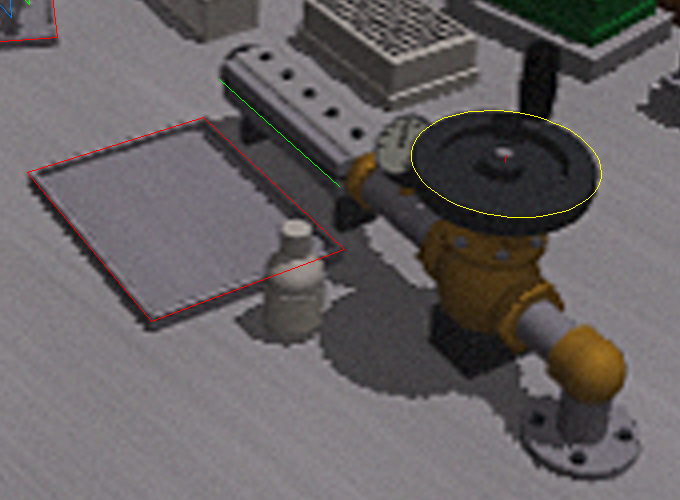

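```bash
cat > tgt.py <<'E'
from h import *
from scipy.spatial.transform import Rotation as Ro
S0,D0=np.load("poses.npy")
def w(p,loc): 
    a=p[2];return np.array([p[0]+np.cos(a)*loc[0]/1000-np.sin(a)*loc[1]/1000,p[1]+np.sin(a)*loc[0]/1000+np.cos(a)*loc[1]/1000,loc[2]/1000])
def inv(p,X):
    a=p[2];d=np.array(X)[:2]-p[:2];return np.array([np.cos(a)*d[0]+np.sin(a)*d[1],-np.sin(a)*d[0]+np.cos(a)*d[1],X[2]])*1000
def go(X,yaw=None):
    o=manip.get_obs();R=Ro.from_rotvec(o["tcp_rot"]).as_matrix()
    y=np.arctan2(R[1,1],R[0,1]); roll=0
    if yaw is not None:
        roll=(-(yaw-y)+np.pi/2)%np.pi-np.pi/2
    R2=R@Ro.from_euler("z",roll).as_matrix()
    d=np.array(X)-o["position"]
    print("t",round(o["time"],2),"pos",(o["position"]*1000).round(1),"toolyaw",np.degrees(y).round(2),"q6",o["q"][5].round(2),"w",(o["grip_width"]*1000).round(1),"F",o["contact_force"].round(1))
    print("roll",np.degrees(roll).round(2),"then tool shift mm",(R2.T@d*1000).round(1),"; before-roll frame",(R.T@d*1000).round(1))
E
python3 - <<'E'
from tgt import *
from fit import fit,st,rz
tray=[s for s in st if s[1][2]==12]
for sub in (tray,[s for s in tray if s[0]=="top"],[s for s in tray if s[0]=="side"],[s for s in st if s[1][2]!=12 ] ):
    x,r=fit(sub,list(S0)); print(x,np.degrees(x[2]).round(1),abs(r).mean().round(2))
# hub triangulation
A=[];b=[]
for s in st:
    if s[1][2]!=12:
        o,v=ray(s[0],s[2]);P=np.eye(3)-np.outer(v,v);A.append(P);b.append(P@o)
print("hub tri",np.linalg.lstsq(np.vstack(A),np.hstack(b),rcond=None)[0],"hub model",w(S0,(95,-200,141)))
print("T",w(D0,(11,0,62)))
go(w(D0,(11,0,62)),D0[2])
E
```

```text
station [ 0.46206341 -0.00226338 -0.20271647] -11.614798159764632
[[-0.1, -2.7], [2.6, -1.5], [1.9, 0.0], [0.7, 0.7], [1.0, 0.0], [-2.2, -2.1], [-0.6, -2.0], [-1.6, -1.0], [-0.0, 0.0]]
drainer [ 0.52918255  0.33786488 -0.5799804 ] -33.23042926908885
[[1.0, -1.0], [0.8, -0.2], [0.2, 0.8], [-0.7, 0.0], [-1.4, -0.0], [0.1, -1.0], [-0.2, -1.1]]
[ 0.46174028 -0.00328458 -0.20562459] -11.8 1.39
[ 0.46017286  0.00152585 -0.21765217] -12.5 1.03
[ 0.46058262 -0.00986102 -0.19759615] -11.3 0.68
[ 0.45711986 -0.00237505 -0.17707281] -10.1 0.34
hub tri [ 0.5159947  -0.21524029  0.13937437] hub model [ 0.51485194 -0.21729447  0.141     ]
T [0.53838376 0.3318368  0.062     ]Traceback (most recent call last):
  File "<stdin>", line 13, in <module>
  File "tgt.py", line 15, in go
    print("t",round(o["time"],2),"pos",(o["position"]*1000).round(1),"toolyaw",np.degrees(y).round(2),"q6",o["q"][5].round(2),"w",(o["grip_width"]*1000).round(1),"F",o["contact_force"].round(1))
                                                                                                                                  ^^^^^^^^^^^^^^^^^^^^^^^^^^^^
AttributeError: 'float' object has no attribute 'round'
```

```bash
sed -i 's/(o\["grip_width"\]\*1000).round(1)/round(float(o["grip_width"])*1000,1)/' tgt.py
python3 - <<'E' | tail -12
from tgt import *
from fit import fit,st,rz
sub=[st[2],st[3],*st[4:]]
for q in (sub,[s for s in sub if s[1][2]==12]):
    x,r=fit(q,list(S0)); print(x,np.degrees(x[2]).round(1),r.round(1).tolist())
im={"top":cv2.imread("pics/top0.png"),"side":cv2.imread("pics/side0.png")}
x,r=fit(sub,list(S0)); print(w(x,(95,-200,137)))
big={n:cv2.resize(im[n],None,fx=5,fy=5,interpolation=cv2.INTER_CUBIC) for n in im}
a=np.linspace(0,6.3,60)
for P in ([(70,90,12),(70,-90,12),(-70,-90,12),(-70,90,12),(70,90,12)],[(66,86,6),(66,-86,6),(-66,-86,6),(-66,86,6),(66,86,6)],[(117,75,60),(117,-75,60)],[(75,75,60),(75,-75,60)],np.c_[95+52*np.cos(a),-200+52*np.sin(a),a*0+137]):
  for n in big:
    q=((proj(n,np.array([w(x,p) for p in P]))+.5)*5).astype(int); cv2.polylines(big[n],[q.reshape(-1,1,2)],False,(0,0,255),1)
cv2.imwrite("pics/q1.png",big["top"][850:1250,1280:2060]);cv2.imwrite("pics/q2.png",big["side"][980:1550,1130:1920])
go(w(D0,(11,0,62)),D0[2])
E
```

```text
station [ 0.46206341 -0.00226338 -0.20271647] -11.614798159764632
[[-0.1, -2.7], [2.6, -1.5], [1.9, 0.0], [0.7, 0.7], [1.0, 0.0], [-2.2, -2.1], [-0.6, -2.0], [-1.6, -1.0], [-0.0, 0.0]]
drainer [ 0.52918255  0.33786488 -0.5799804 ] -33.23042926908885
[[1.0, -1.0], [0.8, -0.2], [0.2, 0.8], [-0.7, 0.0], [-1.4, -0.0], [0.1, -1.0], [-0.2, -1.1]]
[ 0.463424   -0.00256633 -0.20741054] -11.9 [[1.8, -0.3], [0.7, 0.1], [1.2, -0.1], [-1.7, -2.3], [0.0, -2.1], [-1.3, -1.2], [0.3, 0.1]]
[ 0.46294885 -0.00544691 -0.20768905] -11.9 [[2.7, -0.2], [1.6, 0.2], [-1.2, -1.8], [0.6, -1.6], [-0.7, -0.5]]
[ 0.51520258 -0.21784285  0.137     ]
t 0.1 pos [175.3 494.5 230.7] toolyaw 70.47 q6 -0.15 w 85.2 F [ 0.2 -0.2 -0.1]
roll -76.3 then tool shift mm [ -63.2 -392.8  168.6] ; before-roll frame [-396.6  -31.7  168.6]
```

View pics/q1.png

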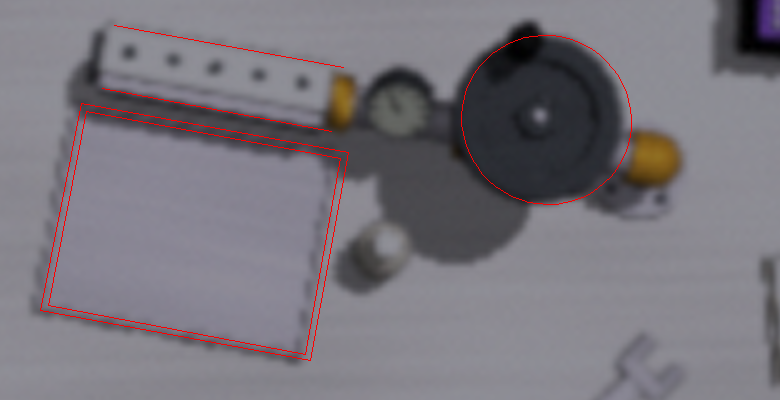

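View pics/q2.png

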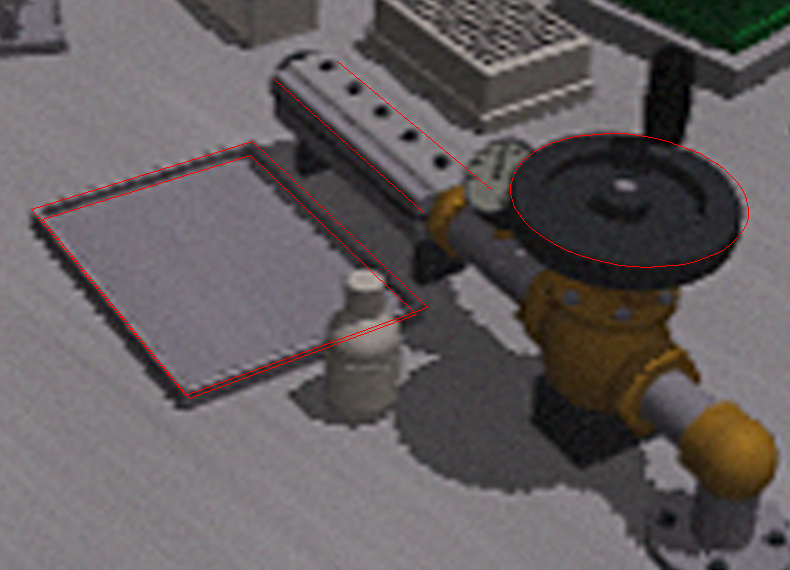

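Candidates: the aluminium grid leaning in the drainer (top 190,195) versus the flat pink lattice (top 149,265). The enlarged crop shows the grey tilted one in the wire drainer, so that is the one meant. The tool stays vertical, so I'll straddle the upper edge, swing the grid upright with the rear finger and then pinch it.

>>> carry_out(deltas=[0,0,0,10.37,0,0,0,0,10.37,0,0,0,0,10.37,0,0,0,0,10.37,0,0,0,0,10.37,0,0,0,0,10.37,0,0,0,0,10.37,0,0,0,0,10.37,0,0,0,0,10.37,0,0,0,0,10.37,0,8,40,0,0,0,8,49,0,0,0,8,49,0,0,0,8,49,0,0,0,8,49,0,0,0,8,49,0,0,0,8,49,0,0,0,7,40,0,0,0,0,19,0,0,0,0,0,0,0,0], squeeze=40)

```text
time: 2.6
position: [0.5389, 0.3316, 0.2307]
tcp_rot: [-2.765, -1.491, 0.002]
contact_force: [-0.9, 0.8, 0.4]
grip_width: 0.0857
```

```bash
cat > look.py <<'E'
import sys
from tgt import *
# look.py tag uT vT uS vS halfw
tag=sys.argv[1];uT,vT,uS,vS,hw=map(int,sys.argv[2:7])
out=[]
for n,u,v in(("top",uT,vT),("side",uS,vS)):
    im=camera(n)[:,:,::-1].copy(); cv2.imwrite(f"pics/{tag}_{n}.png",im)
    p=cv2.copyMakeBorder(im,hw,hw,hw,hw,cv2.BORDER_CONSTANT)
    out.append(cv2.resize(p[v:v+2*hw,u:u+2*hw],(395,395),interpolation=cv2.INTER_CUBIC))
cv2.imwrite(f"pics/{tag}.png",np.hstack(out))
E
python3 look.py a1 190 190 220 170 50; python3 -c "
from tgt import *
go(w(D0,(11,0,62)),D0[2])"
```

```text
t 2.7 pos [537.5 332.8 231.2] toolyaw -33.19 q6 1.01 w 85.3 F [ 0.1 -0.3 -0. ]
roll 0.04 then tool shift mm [ -0.3   1.4 169.2] ; before-roll frame [ -0.3   1.4 169.2]
```

View pics/a1.png

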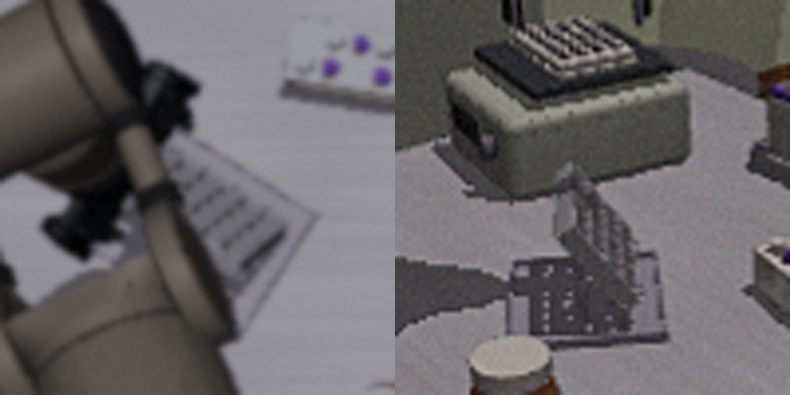

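>>> carry_out(deltas=[0,1,25,0,0,0,0,35,0,0,0,0,35,0,0,0,0,15,0,0,0,0,0,0,0])

```text
time: 3.32
position: [0.5386, 0.3322, 0.1211]
tcp_rot: [-2.763, -1.495, 0.002]
contact_force: [-0.2, 0.3, -0.3]
grip_width: 0.0851
```

```bash
python3 look.py a2 190 190 220 170 50; python3 -c "
from tgt import *
go(w(D0,(11,0,62)),D0[2])
print(proj('top',manip.get_obs()['position']),proj('side',manip.get_obs()['position']))"
```

```text
t 3.42 pos [540.  332.4 122.9] toolyaw -33.19 q6 1.01 w 85.5 F [-0.5  0.5  0.7]
roll 0.04 then tool shift mm [-1.5 -1.1 60.9] ; before-roll frame [-1.5 -1.1 60.9]
[[186.17961418 190.17486587]] [[219.20423514 162.34999208]]
```

View pics/a2.png

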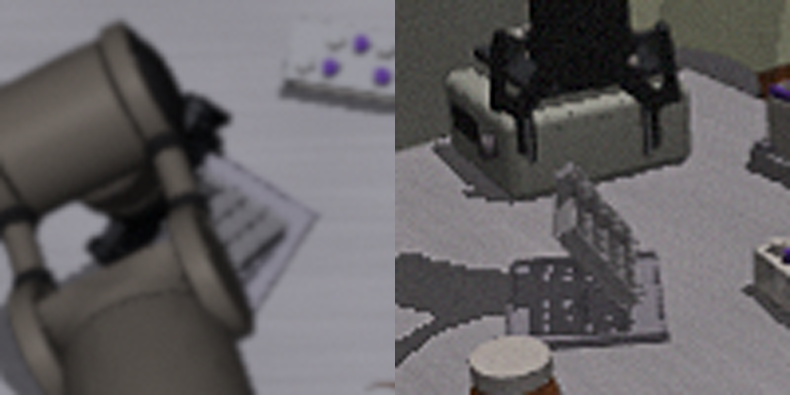

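>>> carry_out(deltas=[0,-1,15,0,0,0,0,20,0,0,0,0,15,0,0,0,0,10,0,0,0,0,0,0,0])

```text
time: 4.05
position: [0.5384, 0.332, 0.0605]
tcp_rot: [-2.764, -1.494, 0.002]
contact_force: [-0.3, 0.6, 0.5]
grip_width: 0.0852
```

```bash
python3 look.py a3 190 190 220 170 40; python3 -c "
from tgt import *
go(w(D0,(11,0,62)),D0[2])"
```

```text
t 4.15 pos [539.1 332.4  61.7] toolyaw -33.23 q6 1.01 w 85.4 F [-0.3 -0.1  0.4]
roll 0.0 then tool shift mm [-0.8 -0.3 -0.3] ; before-roll frame [-0.8 -0.3 -0.3]
```

View pics/a3.png

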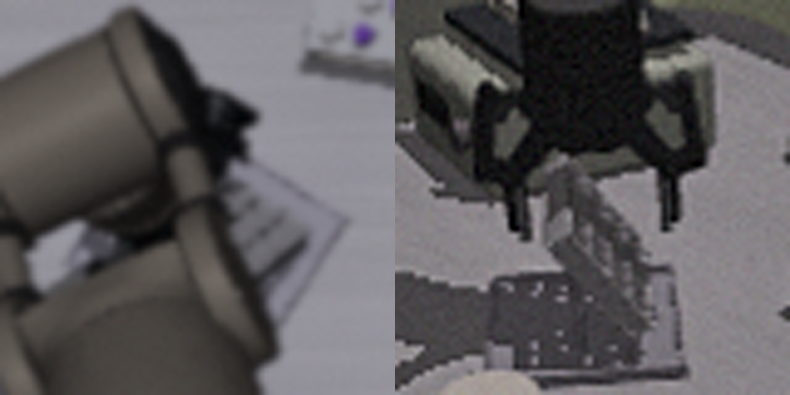

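The side view shows the fingers straddling the upper edge, with tips at crop (522,235) and (670,225) and the grid between them. Next I'll partly close the jaws and push forward while rising.

>>> carry_out(deltas=[0,0,0,0,50,0,0,0,0,90,0,0,0,0,90,0,3,-1,0,90,0,4,-2,0,90,0,4,-2,0,90,0,4,-2,0,90,0,0,0,0,90])

```text
time: 5.15
position: [0.5519, 0.3236, 0.0685]
tcp_rot: [2.764, 1.493, 0.001]
contact_force: [-0.4, 0.5, -0.4]
grip_width: 0.0552
```

```bash
python3 look.py a4 190 190 220 170 40; python3 -c "
from tgt import *
go(w(D0,(36,0,75)),D0[2])"
```

```text
t 5.25 pos [551.3 323.8  68.2] toolyaw -33.24 q6 0.99 w 55.2 F [-0.2  0.9  0.2]
roll -0.01 then tool shift mm [-0.4  9.8 -6.8] ; before-roll frame [-0.4  9.8 -6.8]
```

View pics/a4.png

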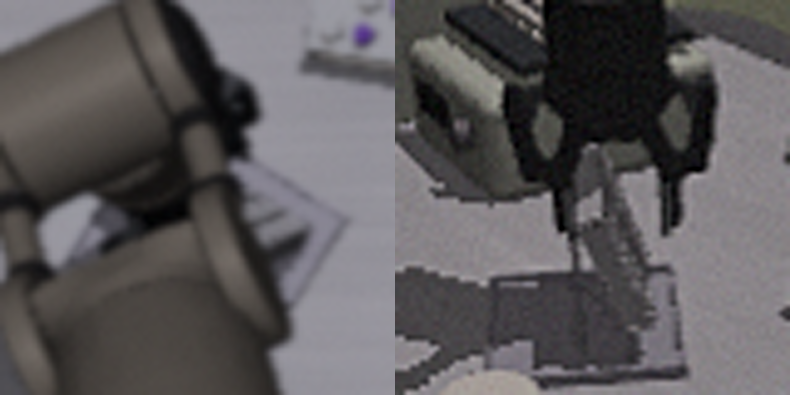

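>>> carry_out(deltas=[0,4,-4,0,90,0,4,-4,0,90,0,3,-4,0,100,0,0,0,0,115,0,0,0,0,130,0,0,0,0,145,0,0,0,0,145])

```text
time: 6.12
position: [0.5603, 0.318, 0.0802]
tcp_rot: [-2.764, -1.494, 0.0]
contact_force: [-0.5, -0.2, -0.2]
grip_width: 0.0366
```

```bash
python3 look.py a5 190 190 220 170 40; python3 -c "
from tgt import *
go(w(D0,(36,0,80)),D0[2])"
```

```text
t 6.22 pos [560.4 318.   80.2] toolyaw -33.22 q6 0.98 w 36.6 F [0.8 1.1 0.9]
roll 0.01 then tool shift mm [-0.5 -1.   0.2] ; before-roll frame [-0.5 -1.   0.2]
```

View pics/a5.png

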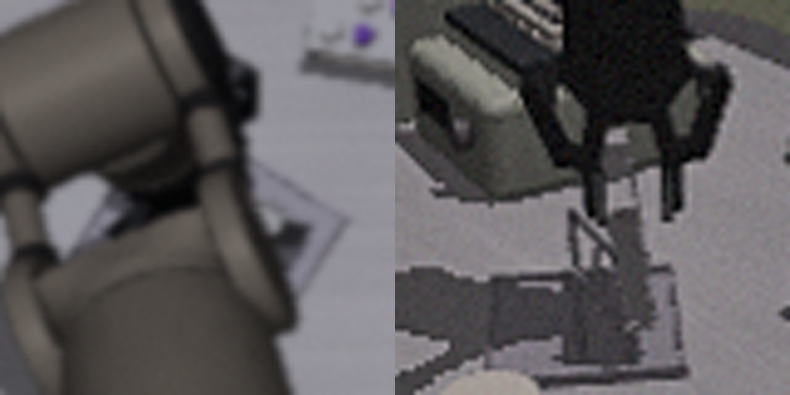

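The grid is almost upright, at crop (620,240) between the fingers. Closing to grip.

>>> carry_out(deltas=[0,0,0,0,165,0,0,0,0,180,0,0,0,0,195,0,0,0,0,215,0,0,0,0,230,0,0,0,0,230,0,0,0,0,230], squeeze=40)

```text
time: 7.1
position: [0.5604, 0.318, 0.0811]
tcp_rot: [-2.764, -1.494, -0.001]
contact_force: [-2.7, -0.3, 6.1]
grip_width: 0.0169
```

```bash
python3 look.py a6 190 190 220 170 40; python3 -c "
from tgt import *
go(w(D0,(36,0,80)),D0[2]); print(manip.get_obs()['wrist_torque'])"
```

```text
t 7.2 pos [560.4 318.   81.1] toolyaw -33.21 q6 0.98 w 17.2 F [-3.  -0.4  5.7]
roll 0.02 then tool shift mm [-0.5 -1.   1.1] ; before-roll frame [-0.5 -1.   1.1]
[-0.06818861  0.59283663  0.01129496]
```

View pics/a6.png

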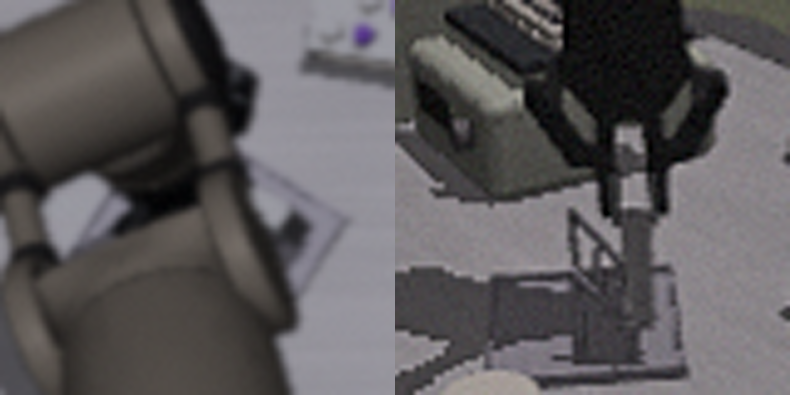

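>>> carry_out(deltas=[0,0,-5,0,230,0,0,-10,0,230,0,0,-20,0,230,0,0,-30,0,230,0,0,-30,0,230,0,0,-30,0,230,0,0,-15,0,230,0,0,0,0,230])

```text
time: 8.2
position: [0.5609, 0.318, 0.2213]
tcp_rot: [2.764, 1.493, 0.003]
contact_force: [-0.4, -0.7, -1.8]
grip_width: 0.0172
```

```bash
python3 look.py a7 190 190 225 145 50; python3 -c "
from tgt import *
S0=np.array([.463,-.001,-.2075]); np.save('poses.npy',[S0,D0])
go(w(S0,(0,0,220)),S0[2]); print(manip.get_obs()['wrist_torque'])"
```

```text
t 8.3 pos [560.  317.7 219. ] toolyaw -33.23 q6 0.98 w 17.3 F [-0.  -0.2 -3.6]
roll -21.34 then tool shift mm [-331.8  -29.3   -0.6] ; before-roll frame [-319.7   93.5   -0.6]
[0.00626127 0.02881804 0.03747459]
```

View pics/a7.png

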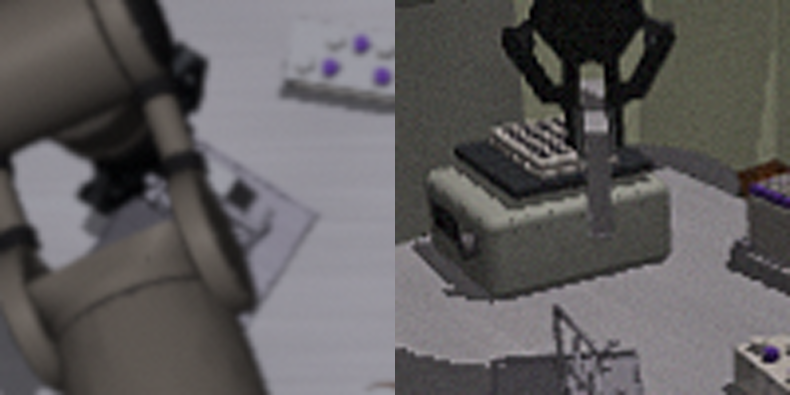

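>>> carry_out(deltas=[0,0,0,-7,230,0,0,0,-7,230,0,0,0,-7.34,230,-20,-2,0,0,230,-35,-3,0,0,230,-45,-4,0,0,230,-45,-4,0,0,230,-45,-4,0,0,230,-45,-4,0,0,230,-40,-4,0,0,230,-30,-3,0,0,230,-20,-1,0,0,230,-7,0,0,0,230,0,0,0,0,230,0,0,0,0,230])

```text
time: 10.18
position: [0.4638, -0.0003, 0.22]
tcp_rot: [-2.438, -1.98, 0.0]
contact_force: [-0.2, 0.4, -2.3]
grip_width: 0.0173
```

```bash
python3 look.py a8 293 200 278 225 55; python3 -c "
from tgt import *
go(w(S0,(0,0,120)),S0[2]); print(manip.get_obs()['wrist_torque'])"
```

```text
t 10.28 pos [ 4.638e+02 -3.000e-01  2.201e+02] toolyaw -11.83 q6 0.04 w 17.6 F [ 0.   0.1 -2.4]
roll 0.06 then tool shift mm [ -0.9  -0.6 100.1] ; before-roll frame [ -0.9  -0.6 100.1]
[-0.01618087  0.00587603 -0.03803998]
```

View pics/a8.png

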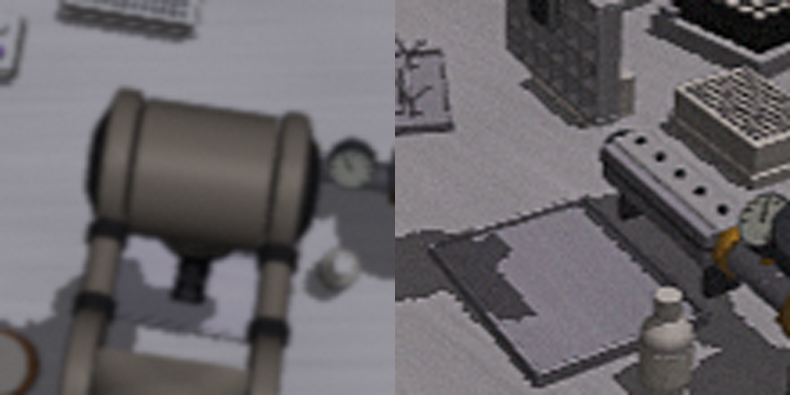

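>>> carry_out(deltas=[-1,0,20,0,230,0,0,35,0,230,0,0,35,0,230,0,0,20,0,230,0,0,10,0,230,0,0,0,0,230,0,0,0,0,230])

```text
time: 11.15
position: [0.4642, -0.0019, 0.1011]
tcp_rot: [2.438, 1.979, 0.002]
contact_force: [0.6, -1.4, -1.7]
grip_width: 0.0172
```

```bash
python3 look.py a9 293 200 278 225 50; python3 -c "
from tgt import *
go(w(S0,(0,0,55)),S0[2]); 
o=manip.get_obs();p=o['position'];R=Ro.from_rotvec(o['tcp_rot']).as_matrix()
im=cv2.imread('pics/a9_side.png');big=cv2.resize(im,None,fx=6,fy=6,interpolation=cv2.INTER_CUBIC)
def pl(P,c):
    q=((proj('side',np.array(P))+.5)*6).astype(int);cv2.polylines(big,[q.reshape(-1,1,2)],False,c,1)
for dz in(-.046,):
  for dy in (-9,9):
    pl([p+R@np.array([a,dy,b])/1000 for a,b in((-64,46),(64,46),(64,-40),(-64,-40),(-64,46))],(0,0,255))
pl([w(S0,q) for q in((70,90,12),(70,-90,12),(-70,-90,12),(-70,90,12),(70,90,12))],(0,255,0))
cv2.imwrite('pics/a9z.png',big[1020:1620,1300:2060])"
```

```text
t 11.25 pos [464.1  -2.  101.1] toolyaw -11.88 q6 0.04 w 17.6 F [ 0.2 -0.1 -2. ]
roll 0.01 then tool shift mm [ 0.7 -1.4 46.1] ; before-roll frame [ 0.7 -1.4 46.1]
```

View pics/a9z.png

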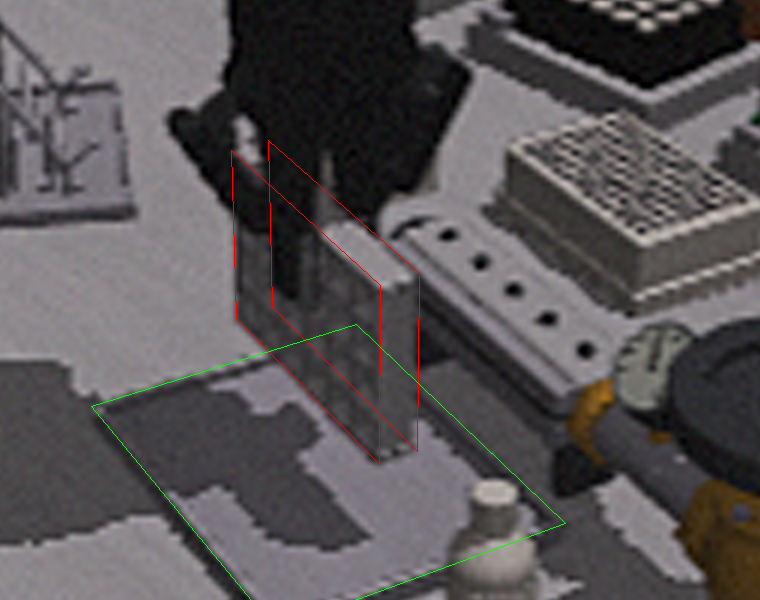

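>>> carry_out(deltas=[0,0,15,0,230,0,0,15,0,230,0,0,8,0,230,0,0,3,0,230,0,0,0,0,230,0,0,0,0,230])

```text
time: 12.0
position: [0.4639, -0.002, 0.0597]
tcp_rot: [2.439, 1.979, 0.001]
contact_force: [0.3, 0.0, -1.8]
grip_width: 0.0177
```

```bash
cat > chk.py <<'E'
from tgt import *
import sys
t=sys.argv[1]
im=camera('side')[:,:,::-1].copy()
it=camera('top')[:,:,::-1].copy()
go(w(S0,(0,0,55)),S0[2]); 
o=manip.get_obs();p=o['position'];R=Ro.from_rotvec(o['tcp_rot']).as_matrix()
big=cv2.resize(im,None,fx=6,fy=6,interpolation=cv2.INTER_CUBIC)
def pl(P,c):
    q=((proj('side',np.array(P))+.5)*6).astype(int);cv2.polylines(big,[q.reshape(-1,1,2)],False,c,1)
for dy in (-9,9):
    pl([p+R@np.array([a,dy,b])/1000 for a,b in((-64,46),(64,46),(64,-40),(-64,-40),(-64,46))],(0,0,255))
pl([w(S0,q) for q in((70,90,12),(70,-90,12),(-70,-90,12),(-70,90,12),(70,90,12))],(0,255,0))
cv2.imwrite(f'pics/{t}z.png',big[1150:1700,1350:2110])
cv2.imwrite(f'pics/{t}t.png',cv2.resize(it[150:260,240:400],None,fx=4.9,fy=4.9,interpolation=cv2.INTER_CUBIC))
E
python3 chk.py b1
```

```text
t 12.1 pos [463.8  -2.   59.7] toolyaw -11.88 q6 0.04 w 17.4 F [-0.4  0.6 -1.8]
roll 0.01 then tool shift mm [ 0.8 -1.   4.7] ; before-roll frame [ 0.8 -1.   4.7]
```

View pics/b1z.png

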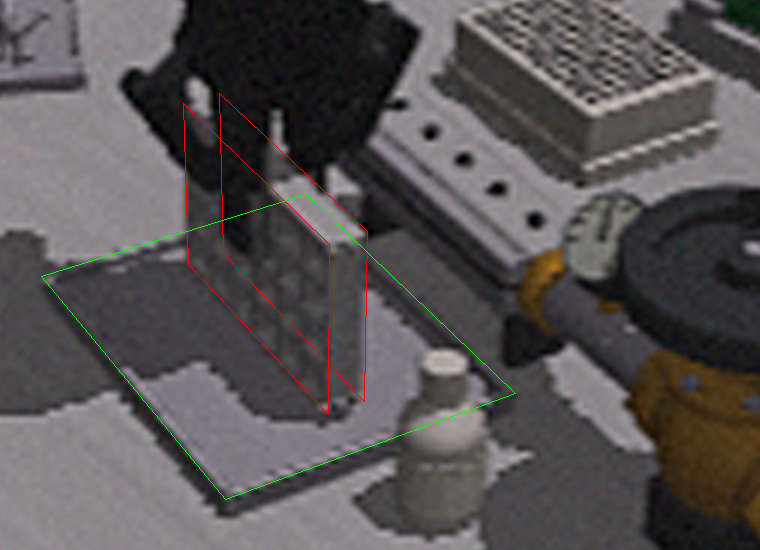

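View pics/b1t.png

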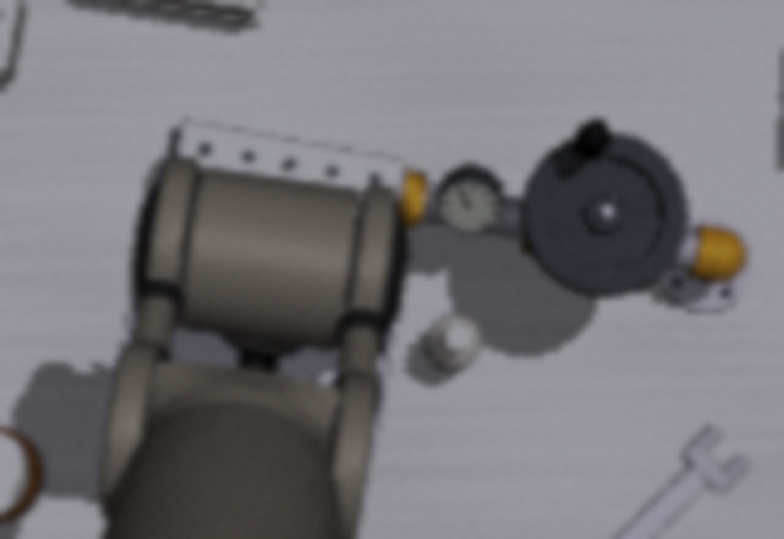

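The grid hangs level and centred over the tray, with its near bottom corner at (328,412). I'll lower it to contact in small steps.

>>> carry_out(deltas=[0,-1,2,0,230,0,0,2,0,230,0,0,1.5,0,230,0,0,0,0,230])

```text
time: 12.6
position: [0.4625, -0.0017, 0.0537]
tcp_rot: [-2.439, -1.979, 0.0]
contact_force: [-0.2, -0.7, -0.5]
grip_width: 0.0174
```

>>> carry_out(deltas=[0,0,1,0,230,0,0,0,0,230])

```text
time: 12.85
position: [0.4626, -0.0015, 0.0535]
tcp_rot: [2.439, 1.979, 0.001]
contact_force: [-2.0, 2.8, 7.3]
grip_width: 0.0176
```

>>> carry_out(deltas=[0,0,1,0,230,0,0,0,0,230])

```text
time: 13.1
position: [0.4627, -0.0015, 0.0535]
tcp_rot: [2.439, 1.979, 0.001]
contact_force: [-4.9, 2.3, 19.2]
grip_width: 0.0174
```

>>> carry_out(deltas=[0,0,-1,0,230,0,0,-0.5,0,230,0,0,0,0,230], squeeze=20)

```text
time: 13.48
position: [0.4626, -0.0016, 0.0536]
tcp_rot: [2.44, 1.979, 0.001]
contact_force: [-1.7, 3.1, 6.7]
grip_width: 0.0173
```

```bash
python3 chk.py b2
```

```text
t 13.57 pos [462.7  -1.6  53.6] toolyaw -11.89 q6 0.04 w 17.3 F [-1.7  2.8  6.5]
roll 0.0 then tool shift mm [ 0.6  0.2 -1.4] ; before-roll frame [ 0.6  0.2 -1.4]
```

View pics/b2z.png

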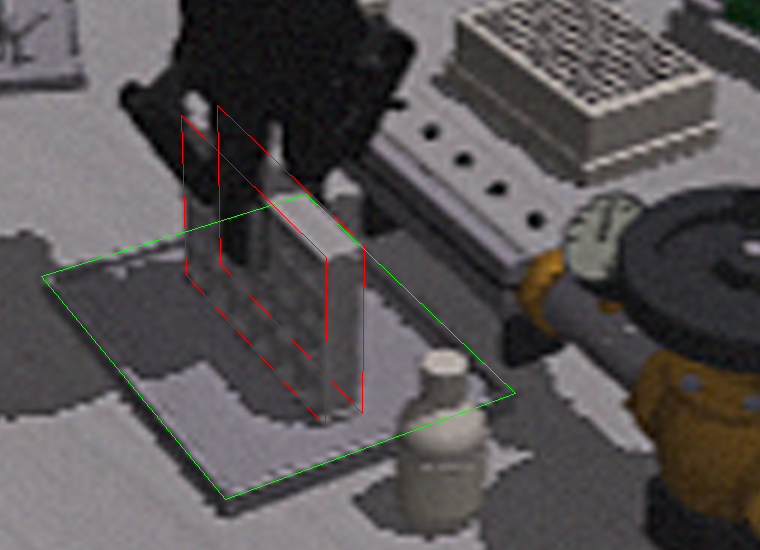

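>>> carry_out(deltas=[0,0,-0.5,0,230,0,0,0,0,215,0,0,0,0,200,0,0,0,0,190,0,0,0,0,180,0,0,0,0,170,0,0,0,0,160,0,0,0,0,150,0,0,0,0,135,0,0,0,0,120,0,0,0,0,100,0,0,0,0,80,0,0,0,0,80])

```text
time: 15.2
position: [0.4626, -0.0017, 0.0538]
tcp_rot: [-2.44, -1.979, -0.0]
contact_force: [0.0, -0.5, 0.4]
grip_width: 0.0587
```

```bash
python3 chk.py b3
```

```text
t 15.3 pos [462.5  -1.7  53.8] toolyaw -11.89 q6 0.04 w 58.6 F [ 0.6 -0.6 -0.3]
roll 0.0 then tool shift mm [ 0.8  0.3 -1.2] ; before-roll frame [ 0.8  0.3 -1.2]
```

View pics/b3z.png

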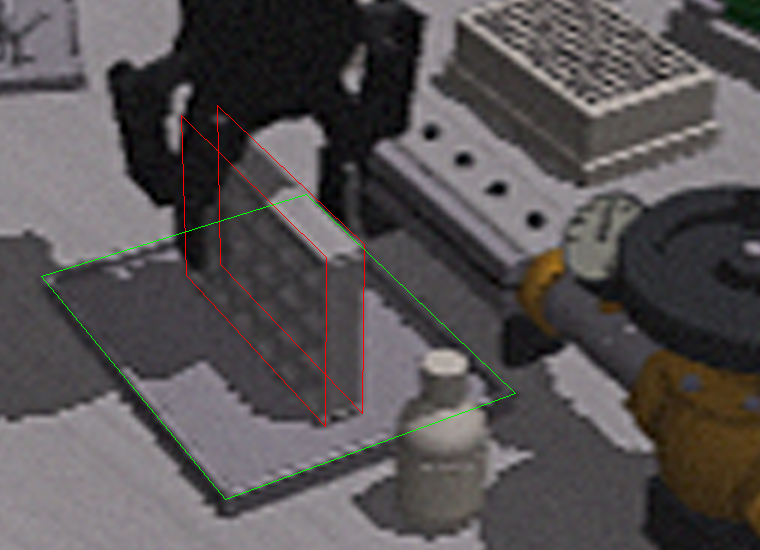

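The grid stands free with nothing touching it. Lifting straight up.

>>> carry_out(deltas=[0,0,-6,0,80,0,0,-15,0,80,0,0,-25,0,80,0,0,-40,0,80,0,0,-45,0,80,0,0,-45,0,80,0,0,-25,0,80,0,0,0,0,80])

```text
time: 16.3
position: [0.4634, -0.0019, 0.2569]
tcp_rot: [2.437, 1.977, 0.005]
contact_force: [-0.7, -0.5, -0.5]
grip_width: 0.0586
```

```bash
python3 chk.py b4
python3 - <<'E'
from tgt import *
import cv2
for n in("top","side"):
    m=masks_of("crank_handle",n)
    if n=="top":pass
    for d in m[:3]:
        ys,xs=np.nonzero(d["mask"]); print(n,d["score"],len(xs),xs.mean().round(1),ys.mean().round(1),xs.min(),xs.max(),ys.min(),ys.max())
        if d is m[0]:
            best=None
            for ph in range(0,360,2):
                a=np.radians(180+ph); P=np.array([w(S0,(95+43*np.cos(a),-200+43*np.sin(a),137+h)) for h in range(6,53,2)])
                q=proj(n,P).mean(0); e=np.hypot(*(q-[xs.mean(),ys.mean()]))
                if best is None or e<best[0]: best=(e,ph)
            print(best)
E
```

```text
t 16.4 pos [462.1  -1.7 254.3] toolyaw -11.89 q6 0.04 w 58.8 F [-0.9  0.7 -0.5]
roll 0.0 then tool shift mm [  0.8   0.9 199.3] ; before-roll frame [  0.8   0.9 199.3]
side 0.58 186 358.4 214.8 354 364 205 226
(np.float64(0.3062876297948094), 210)
```

View pics/b4z.png

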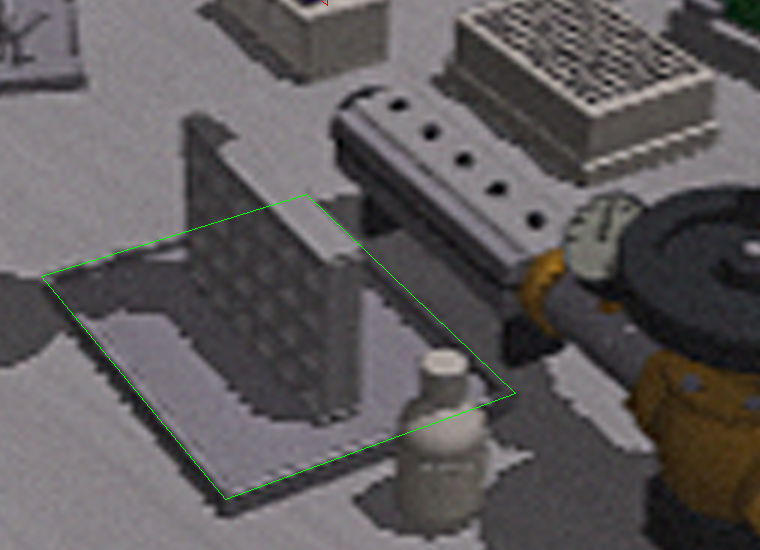

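View pics/b4t.png

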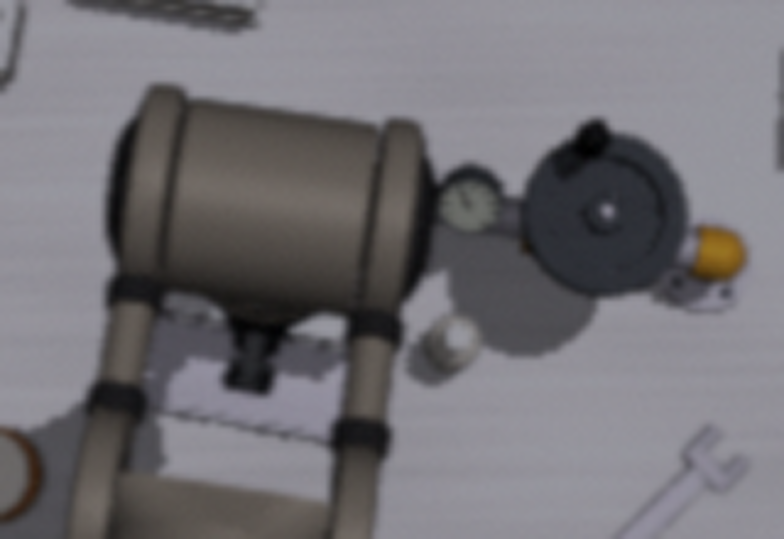

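Run:
```python
from tgt import *
a=np.radians(30)
H=w(S0,(95+43*np.cos(a),-200+43*np.sin(a),148)); print("hub",w(S0,(95,-200,137)),"handle",H)
go(H,S0[2])
im=cv2.imread("pics/b4_top.png") if 0 else camera("top")[:,:,::-1]; s=camera("side")[:,:,::-1]
o=[]
for n,i,c in(("top",im,(362,185)),("side",s,(352,232))):
    big=cv2.resize(i,None,fx=7,fy=7,interpolation=cv2.INTER_CUBIC)
    for ph in(20,30,40):
        a=np.radians(ph); q=((proj(n,np.array([w(S0,(95+43*np.cos(a),-200+43*np.sin(a),z)) for z in(143,189)]))+.5)*7).astype(int)
        cv2.polylines(big,[q.reshape(-1,1,2)],False,(0,0,255) if ph==30 else (0,255,255),1)
    q=((proj(n,w(S0,(95,-200,142)))+.5)*7).astype(int)[0]; cv2.circle(big,tuple(map(int,q)),3,(0,255,0),1)
    o.append(big[c[1]*7-190:c[1]*7+190,c[0]*7-190:c[0]*7+190])
cv2.imwrite("pics/hd.png",np.hstack(o))
```

```text
hub [ 0.51475932 -0.21628115  0.137     ] handle [ 0.5556289  -0.20291413  0.148     ]
t 16.5 pos [461.8  -1.6 253.6] toolyaw -11.89 q6 0.04 w 58.3 F [-0.4  0.1 -0.9]
roll -0.0 then tool shift mm [-177.6  133.5  105.2] ; before-roll frame [-177.6  133.5  105.2]
```

View pics/hd.png

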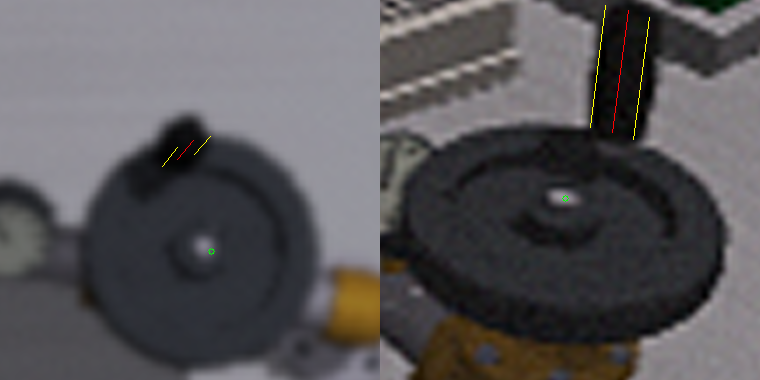

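>>> carry_out(deltas=[-25,20,0,0,80,-40,30,0,0,80,-40,30,0,0,80,-40,30,0,0,80,-25,18,0,0,80,-8.5,7,0,0,80,0,0,0,0,80,0,0,30,0,80,0,0,15,0,80,0,0,0,0,80])

```text
time: 17.85
position: [0.5572, -0.203, 0.209]
tcp_rot: [-2.437, -1.979, 0.001]
contact_force: [0.3, 0.1, 0.3]
grip_width: 0.0583
```

```bash
python3 look.py c1 365 185 357 210 35
python3 - <<'E'
from tgt import *
a=np.radians(30)
go(w(S0,(95+43*np.cos(a),-200+43*np.sin(a),148))+[.001,.001,0],S0[2])
E
```

```text
t 17.95 pos [ 558.2 -203.8  210.7] toolyaw -11.85 q6 -0.27 w 58.7 F [0.5 0.4 0.3]
roll 0.04 then tool shift mm [ 1.6 -2.  62.7] ; before-roll frame [ 1.6 -2.  62.7]
```

View pics/c1.png

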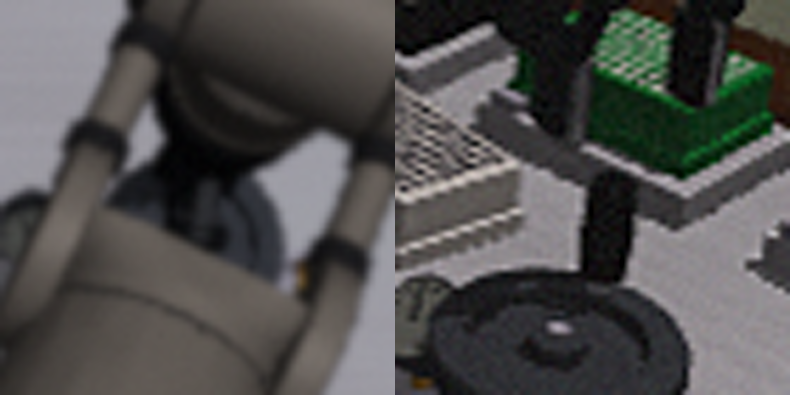

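>>> carry_out(deltas=[2,-3,0,0,80,0,0,15,0,80,0,0,20,0,80,0,0,0,0,80])

```text
time: 18.45
position: [0.5543, -0.2011, 0.1727]
tcp_rot: [-2.437, -1.977, 0.002]
contact_force: [0.1, 0.1, 0.1]
grip_width: 0.0587
```

```bash
python3 look.py c2 365 185 357 210 35
python3 - <<'E'
from tgt import *
a=np.radians(30)
go(w(S0,(95+43*np.cos(a),-200+43*np.sin(a),148)),S0[2])
E
```

```text
t 18.55 pos [ 555.4 -201.7  174.8] toolyaw -11.89 q6 -0.27 w 58.7 F [ 0.6 -0.3  0.7]
roll 0.0 then tool shift mm [-1.2  0.5 26.8] ; before-roll frame [-1.2  0.5 26.8]
```

View pics/c2.png

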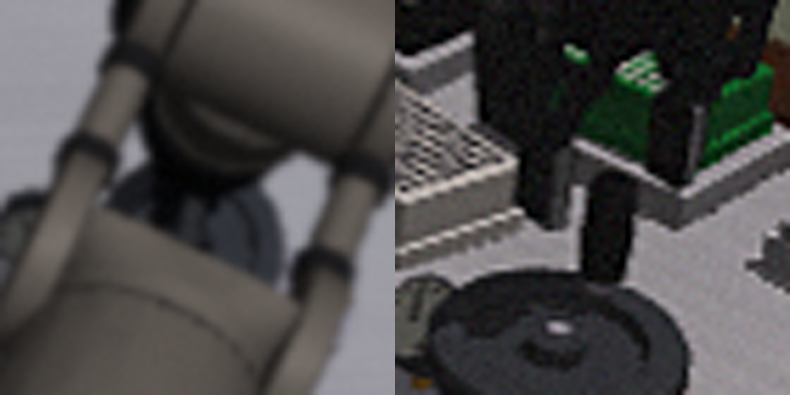

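The fingers straddle the handle in the side view: tips at (540,220) and (675,180), handle at (610,220). Lowering, then closing.

>>> carry_out(deltas=[0,0,12,0,80,0,0,13,0,80,0,0,0,0,80,0,0,0,0,130,0,0,0,0,160,0,0,0,0,180,0,0,0,0,200,0,0,0,0,225,0,0,0,0,225], squeeze=30)

```text
time: 19.68
position: [0.5571, -0.2019, 0.1507]
tcp_rot: [2.437, 1.977, 0.004]
contact_force: [5.0, -0.2, 1.1]
grip_width: 0.0204
```

```bash
python3 look.py c3 365 185 357 210 35
python3 - <<'E'
from tgt import *
a=np.radians(30)
go(w(S0,(95+43*np.cos(a),-200+43*np.sin(a),148)),S0[2]);print(manip.get_obs()['position'],manip.get_obs()['wrist_torque'])
E
```

```text
t 19.77 pos [ 557.1 -201.9  150.7] toolyaw -11.88 q6 -0.27 w 20.4 F [ 5.6 -0.1  0.6]
roll 0.0 then tool shift mm [-1.3 -1.2  2.7] ; before-roll frame [-1.3 -1.2  2.7]
[ 0.55710958 -0.20186134  0.15067965] [-0.01379763 -0.84059995 -0.0129747 ]
```

View pics/c3.png

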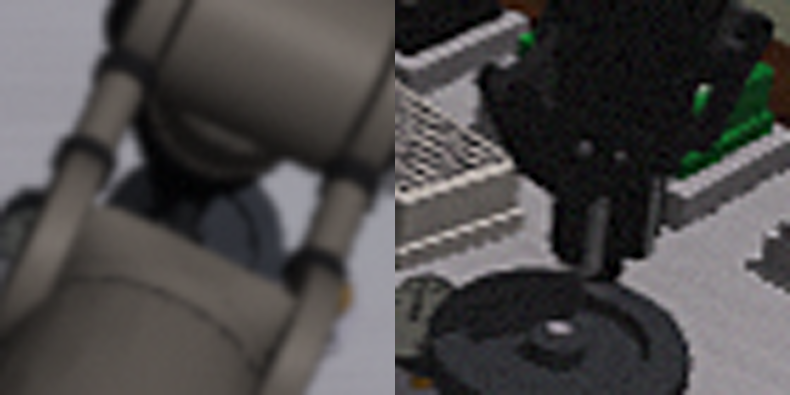

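```bash
cat > arc.py <<'E'
from tgt import *
import sys
# arc.py cx cy dang nrows [r]: from the present measured pos; chord deltas along circle about c radius r by dang deg
cx,cy,da,n=float(sys.argv[1]),float(sys.argv[2]),float(sys.argv[3]),int(sys.argv[4])
o=manip.get_obs();R=Ro.from_rotvec(o["tcp_rot"]).as_matrix();p=o["position"][:2]
d=p-[cx,cy];a0=np.arctan2(d[1],d[0]);r=np.hypot(*d)
F=o["contact_force"][:2];er=d/r;et=np.array([-er[1],er[0]])
phi=(np.degrees(a0-S0[2])-180)
print("t",round(o["time"],2),"p",(p*1000).round(1),"z",round(o["position"][2]*1000,1),"r",round(r*1000,1),"phi(closed=0)mod360",round(phi%360,2),"Frad",(F@er).round(1),"Ftan(ccw+)",(F@et).round(1),"w",round(o["grip_width"]*1000,1))
P=[np.array([cx,cy])+.043*np.array([np.cos(a),np.sin(a)]) for a in a0+np.radians(np.linspace(0,da,n+1))]
D=np.diff(np.array(P),axis=0)*1000
print([[float(v) for v in (R.T@np.r_[q,0])[:2].round(1)] for q in D])
E
python3 arc.py .516 -.2152 -60 5
```

```text
t 19.77 p [ 557.1 -201.9] z 150.7 r 43.2 phi(closed=0)mod360 209.87 Frad 5.3 Ftan(ccw+) -1.8 w 20.4
[[-8.2, 3.6], [-8.8, 1.8], [-9.0, -0.0], [-8.8, -1.9], [-8.2, -3.7]]
```

>>> carry_out(deltas=[-8.2,4,0,0,225,-8.8,1.8,0,0,225,-9,0,0,0,225,-8.8,-1.9,0,0,225,-8.2,-3.7,0,0,225,0,0,0,0,225], squeeze=40)

```text
time: 20.52
position: [0.5463, -0.2454, 0.1507]
tcp_rot: [2.439, 1.977, -0.001]
contact_force: [0.5, -2.8, 5.0]
grip_width: 0.02
```

```bash
python3 arc.py .516 -.2152 -60 5
```

```text
t 20.52 p [ 546.3 -245.4] z 150.7 r 42.8 phi(closed=0)mod360 147.05 Frad 2.3 Ftan(ccw+) -1.6 w 20.0
[[-7.0, -5.6], [-5.7, -7.0], [-4.1, -8.0], [-2.3, -8.7], [-0.5, -9.0]]
```

>>> carry_out(deltas=[-7,-5.6,0,0,225,-5.7,-7,0,0,225,-4.1,-8,0,0,225,-2.3,-8.7,0,0,225,-0.5,-9,0,0,225,0,0,0,0,225])

```text
time: 21.28
position: [0.5037, -0.2559, 0.1506]
tcp_rot: [2.44, 1.979, -0.003]
contact_force: [-2.5, -2.3, 9.1]
grip_width: 0.0203
```

```bash
python3 arc.py .516 -.2152 -60 5; python3 look.py c4 365 185 352 220 40
```

```text
t 21.27 p [ 503.7 -255.9] z 150.6 r 42.5 phi(closed=0)mod360 85.08 Frad 3.0 Ftan(ccw+) -1.7 w 20.3
[[1.7, -8.8], [3.5, -8.3], [5.1, -7.4], [6.6, -6.1], [7.7, -4.6]]
```

View pics/c4.png

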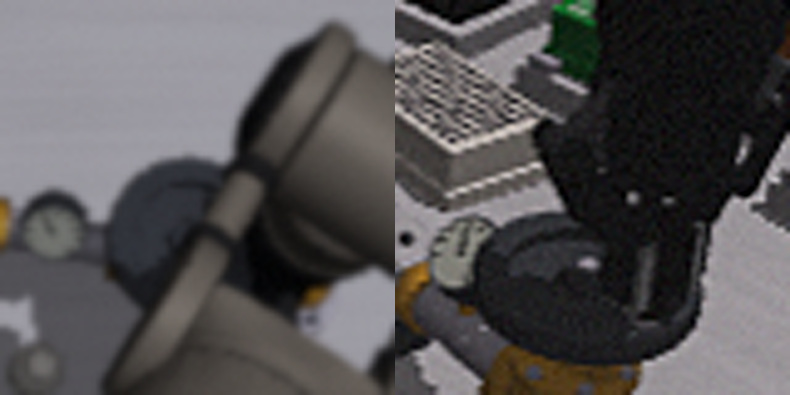

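>>> carry_out(deltas=[1.7,-8.8,-0.3,0,225,3.5,-8.3,0,0,225,5.1,-7.4,-0.3,0,225,6.6,-6.1,0,0,225,7.7,-4.6,0,0,225,0,0,0,0,225])

```text
time: 22.12
position: [0.474, -0.2228, 0.1506]
tcp_rot: [-2.437, -1.978, 0.002]
contact_force: [-2.8, 1.5, 9.2]
grip_width: 0.0204
```

```bash
python3 arc.py .516 -.2152 -36 12;python3 -c "
from tgt import *
print(manip.get_obs()['contact_force'])"
```

```text
t 22.12 p [ 474.  -222.8] z 150.6 r 42.7 phi(closed=0)mod360 22.15 Frad 2.5 Ftan(ccw+) -2.0 w 20.4
[[2.1, -0.8], [2.1, -0.7], [2.2, -0.6], [2.2, -0.5], [2.2, -0.3], [2.2, -0.2], [2.2, -0.1], [2.3, 0.0], [2.2, 0.1], [2.2, 0.2], [2.2, 0.4], [2.2, 0.5]]
[-2.83935505  1.51090568  9.21312837]
```

>>> carry_out(deltas=[2.1,-0.8,-0.3,0,225,2.1,-0.7,0,0,225,2.2,-0.6,0,0,225,2.2,-0.5,0,0,225,0,0,0,0,225])

```text
time: 22.75
position: [0.4733, -0.2143, 0.1506]
tcp_rot: [-2.437, -1.978, 0.003]
contact_force: [-2.9, -1.3, 7.1]
grip_width: 0.0204
```

```bash
python3 arc.py .516 -.2152 -20 10
```

```text
t 22.75 p [ 473.3 -214.3] z 150.6 r 42.7 phi(closed=0)mod360 10.69 Frad 2.8 Ftan(ccw+) 1.4 w 20.4
[[1.5, -0.3], [1.5, -0.2], [1.5, -0.1], [1.5, -0.1], [1.5, -0.0], [1.5, 0.0], [1.5, 0.1], [1.5, 0.1], [1.5, 0.2], [1.5, 0.2]]
```

>>> carry_out(deltas=[2.2,-0.3,0,0,225,2.2,-0.2,0,0,225,0,0,0,0,225])

```text
time: 23.12
position: [0.4736, -0.2098, 0.1506]
tcp_rot: [-2.437, -1.978, 0.003]
contact_force: [-3.6, -1.2, 8.0]
grip_width: 0.0202
```

```bash
python3 arc.py .516 -.2152 -20 10
```

```text
t 23.12 p [ 473.6 -209.8] z 150.6 r 42.8 phi(closed=0)mod360 4.69 Frad 3.5 Ftan(ccw+) 1.7 w 20.2
[[1.5, -0.1], [1.5, -0.0], [1.5, 0.0], [1.5, 0.1], [1.5, 0.1], [1.5, 0.2], [1.5, 0.2], [1.5, 0.3], [1.5, 0.3], [1.5, 0.4]]
```

>>> carry_out(deltas=[1.5,-0.1,0,0,225,0,0,0,0,225])

```text
time: 23.38
position: [0.4738, -0.2084, 0.1506]
tcp_rot: [-2.437, -1.978, 0.003]
contact_force: [-3.5, -1.8, 7.5]
grip_width: 0.0201
```

>>> carry_out(deltas=[1.5,0,0,0,225,0,0,0,0,225])

```text
time: 23.62
position: [0.474, -0.2069, 0.1506]
tcp_rot: [-2.437, -1.978, 0.003]
contact_force: [-3.7, -1.6, 7.7]
grip_width: 0.02
```

>>> carry_out(deltas=[1.5,0,0,0,225,0,0,0,0,225])

```text
time: 23.88
position: [0.4742, -0.2059, 0.1506]
tcp_rot: [-2.437, -1.978, 0.004]
contact_force: [-4.3, -3.7, 7.3]
grip_width: 0.0201
```

>>> carry_out(deltas=[1.5,0,0,0,225,0,0,0,0,225])

```text
time: 24.12
position: [0.4743, -0.2057, 0.1506]
tcp_rot: [-2.438, -1.979, 0.007]
contact_force: [-6.8, -8.2, 6.0]
grip_width: 0.0203
```

```bash
python3 arc.py .516 -.2152 -10 5
```

```text
t 24.12 p [ 474.3 -205.7] z 150.6 r 42.8 phi(closed=0)mod360 359.1 Frad 4.8 Ftan(ccw+) 9.5 w 20.3
[[1.5, 0.1], [1.5, 0.1], [1.5, 0.2], [1.5, 0.2], [1.5, 0.3]]
```

>>> carry_out(deltas=[1,0,0,0,225,0,0,0,0,225,0,0,0,0,225])

```text
time: 24.5
position: [0.4743, -0.2056, 0.1507]
tcp_rot: [-2.439, -1.98, 0.009]
contact_force: [-8.3, -11.1, 5.7]
grip_width: 0.02
```

```bash
python3 arc.py .516 -.2152 60 6; python3 look.py c5 365 185 352 220 45
```

```text
t 24.5 p [ 474.3 -205.6] z 150.7 r 42.8 phi(closed=0)mod360 358.96 Frad 5.6 Ftan(ccw+) 12.7 w 20.0
[[-7.5, 0.5], [-7.3, 1.8], [-6.9, 3.0], [-6.2, 4.2], [-5.4, 5.2], [-4.4, 6.1]]
```

View pics/c5.png

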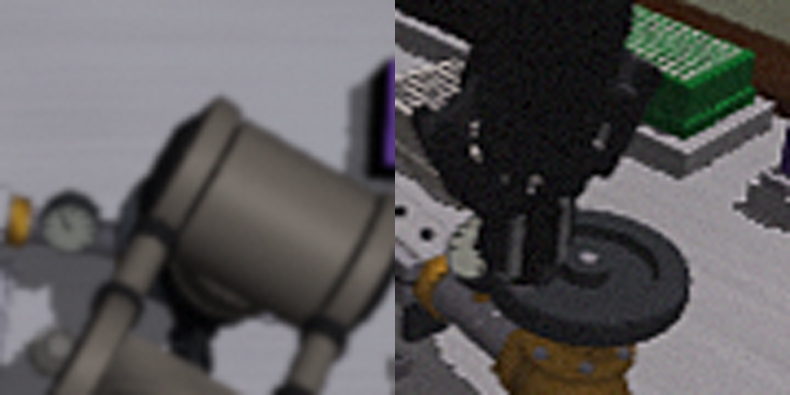

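The stop is confirmed: the handle stalls at phi≈-1° with the tangential force rising to 12.7 N. Now I'll take up the overshoot and open two turns.

>>> carry_out(deltas=[-2.7,0,0,0,225,0,0,0,0,225])

```text
time: 24.85
position: [0.4742, -0.2059, 0.1506]
tcp_rot: [-2.437, -1.977, 0.003]
contact_force: [-3.2, -1.5, 7.3]
grip_width: 0.0202
```

```bash
python3 arc.py .516 -.2152 180 15
```

```text
t 24.85 p [ 474.2 -205.9] z 150.6 r 42.8 phi(closed=0)mod360 359.37 Frad 2.8 Ftan(ccw+) 2.2 w 20.2
[[-8.9, 0.8], [-8.6, 2.7], [-7.8, 4.4], [-6.7, 5.9], [-5.4, 7.2], [-3.7, 8.2], [-2.0, 8.8], [-0.1, 9.0], [1.8, 8.8], [3.6, 8.3], [5.2, 7.3], [6.6, 6.1], [7.7, 4.6], [8.5, 2.9], [8.9, 1.0]]
```

>>> carry_out(deltas=[-8.9,0.8,0,0,225,-8.6,2.7,0,0,225,-7.8,4.4,0,0,225,-6.7,5.9,0,0,225,-5.4,7.2,0,0,225,-3.7,8.2,0,0,225,-2,8.8,0,0,225,-0.1,9,0,0,225,1.8,8.8,0,0,225,3.6,8.3,0,0,225,5.2,7.3,0,0,225,6.6,6.1,0,0,225,7.7,4.6,0,0,225,8.5,2.9,0,0,225,8.9,1,0,0,225,0,0,0,0,225])

```text
time: 26.85
position: [0.5585, -0.2232, 0.1506]
tcp_rot: [-2.436, -1.978, 0.002]
contact_force: [-4.0, 2.2, 7.1]
grip_width: 0.0198
```

```bash
python3 arc.py .516 -.2152 180 15
```

```text
t 26.85 p [ 558.5 -223.2] z 150.6 r 43.2 phi(closed=0)mod360 181.17 Frad -4.3 Ftan(ccw+) 1.4 w 19.8
[[8.9, -1.1], [8.5, -2.9], [7.7, -4.6], [6.6, -6.1], [5.1, -7.4], [3.5, -8.3], [1.7, -8.8], [-0.2, -9.0], [-2.0, -8.8], [-3.8, -8.1], [-5.4, -7.2], [-6.8, -5.9], [-7.9, -4.3], [-8.6, -2.6], [-9.0, -0.8]]
```

>>> carry_out(deltas=[8.9,-1.3,0,0,225,8.5,-2.9,0,0,225,7.7,-4.6,0,0,225,6.6,-6.1,0,0,225,5.1,-7.4,0,0,225,3.5,-8.3,0,0,225,1.7,-8.8,0,0,225,-0.2,-9,0,0,225,-2,-8.8,0,0,225,-3.8,-8.1,0,0,225,-5.4,-7.2,0,0,225,-6.8,-5.9,0,0,225,-7.9,-4.3,0,0,225,-8.6,-2.6,0,0,225,-9,-0.8,0,0,225,0,0,0,0,225])

```text
time: 28.85
position: [0.4738, -0.2083, 0.1506]
tcp_rot: [-2.438, -1.977, 0.003]
contact_force: [-3.4, -1.4, 6.1]
grip_width: 0.0203
```

```bash
python3 arc.py .516 -.2152 180 15;  python3 look.py c6 365 185 352 220 45
```

```text
t 28.85 p [ 473.8 -208.3] z 150.6 r 42.8 phi(closed=0)mod360 2.64 Frad 3.1 Ftan(ccw+) 1.9 w 20.3
[[-8.9, 1.4], [-8.4, 3.2], [-7.6, 4.9], [-6.4, 6.3], [-4.9, 7.5], [-3.3, 8.4], [-1.5, 8.9], [0.4, 9.0], [2.3, 8.7], [4.0, 8.0], [5.6, 7.0], [7.0, 5.7], [8.0, 4.1], [8.7, 2.4], [9.0, 0.5]]
```

View pics/c6.png

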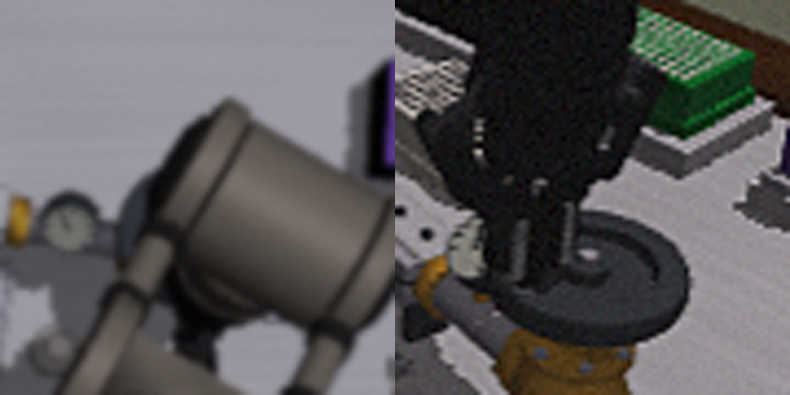

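One turn is done. Second turn:

>>> carry_out(deltas=[-8.9,1.2,0,0,225,-8.4,3.2,0,0,225,-7.6,4.9,0,0,225,-6.4,6.3,0,0,225,-4.9,7.5,0,0,225,-3.3,8.4,0,0,225,-1.5,8.9,0,0,225,0.4,9,0,0,225,2.3,8.7,0,0,225,4,8,0,0,225,5.6,7,0,0,225,7,5.7,0,0,225,8,4.1,0,0,225,8.7,2.4,0,0,225,9,0.5,0,0,225,0,0,0,0,225])

```text
time: 30.95
position: [0.5588, -0.221, 0.1506]
tcp_rot: [-2.436, -1.978, 0.002]
contact_force: [-2.8, 2.6, 6.8]
grip_width: 0.0203
```

```bash
python3 arc.py .516 -.2152 168 14
```

```text
t 30.95 p [ 558.8 -221. ] z 150.6 r 43.2 phi(closed=0)mod360 184.12 Frad -3.1 Ftan(ccw+) 2.2 w 20.3
[[8.9, -1.6], [8.3, -3.4], [7.4, -5.0], [6.2, -6.5], [4.8, -7.6], [3.1, -8.5], [1.2, -8.9], [-0.6, -9.0], [-2.5, -8.6], [-4.2, -7.9], [-5.8, -6.9], [-7.1, -5.5], [-8.1, -3.9], [-8.7, -2.2]]
```

>>> carry_out(deltas=[8.9,-1.8,0,0,225,8.3,-3.4,0,0,225,7.4,-5,0,0,225,6.2,-6.5,0,0,225,4.8,-7.6,0,0,225,3.1,-8.5,0,0,225,1.2,-8.9,0,0,225,-0.6,-9,0,0,225,-2.5,-8.6,0,0,225,-4.2,-7.9,0,0,225,-5.8,-6.9,0,0,225,-7.1,-5.5,0,0,225,-8.1,-3.9,0,0,225,-8.7,-2.2,0,0,225,0,0,0,0,225])

```text
time: 32.83
position: [0.4753, -0.2016, 0.1506]
tcp_rot: [-2.438, -1.977, 0.002]
contact_force: [-2.5, -1.8, 7.3]
grip_width: 0.02
```

```bash
python3 arc.py .516 -.2152 6 2; python3 -c "
from tgt import *
go([.4742,-.2059,.1506])"
```

```text
t 32.83 p [ 475.3 -201.6] z 150.6 r 42.9 phi(closed=0)mod360 353.35 Frad 1.8 Ftan(ccw+) 2.5 w 20.0
[[-2.2, -0.2], [-2.2, -0.1]]
t 32.83 pos [ 475.3 -201.6  150.6] toolyaw -11.91 q6 -0.34 w 20.0 F [-2.5 -1.8  7.3]
roll 0.0 then tool shift mm [-4.5 -0.2  0. ] ; before-roll frame [-4.5 -0.2  0. ]
```

>>> carry_out(deltas=[-2.2,-0.1,0,0,225,-2.3,0,0,0,225,0,0,0,0,225,0,0,0,0,235,0,0,0,0,235], squeeze=60)

```text
time: 33.45
position: [0.4743, -0.2052, 0.1507]
tcp_rot: [-2.437, -1.977, 0.002]
contact_force: [-2.5, 2.5, 7.8]
grip_width: 0.0194
```

```bash
python3 arc.py .516 -.2152 6 2; python3 chk.py d1;  python3 look.py d2 365 185 352 220 45
```

```text
t 33.45 p [ 474.3 -205.2] z 150.7 r 42.8 phi(closed=0)mod360 358.4 Frad 3.0 Ftan(ccw+) -1.8 w 19.4
[[-2.3, -0.0], [-2.2, 0.1]]
t 33.55 pos [ 474.3 -205.2  150.7] toolyaw -11.88 q6 -0.35 w 20.1 F [-2.8  1.5  8. ]
roll 0.01 then tool shift mm [197.3 -52.8  96.1] ; before-roll frame [197.4 -52.8  96.1]
```

View pics/d1z.png

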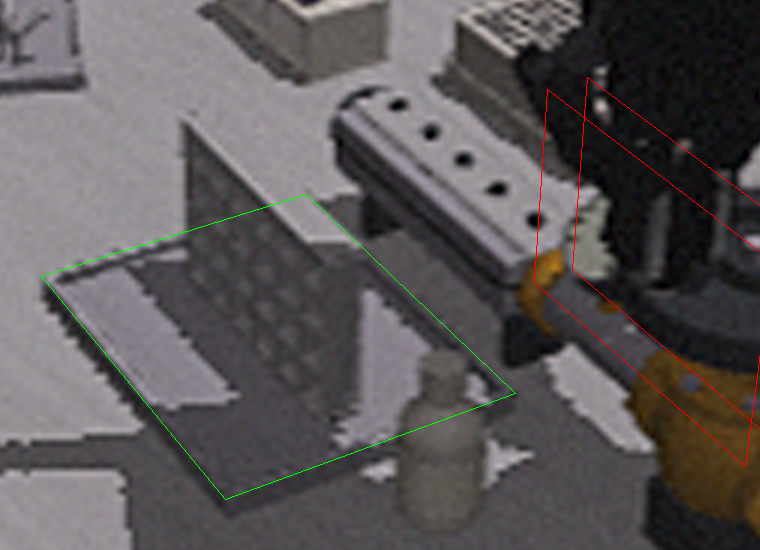

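View pics/d2.png

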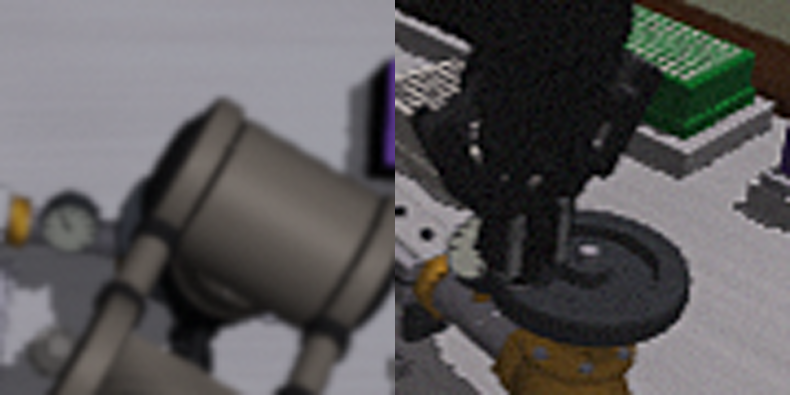

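View pics/d1t.png

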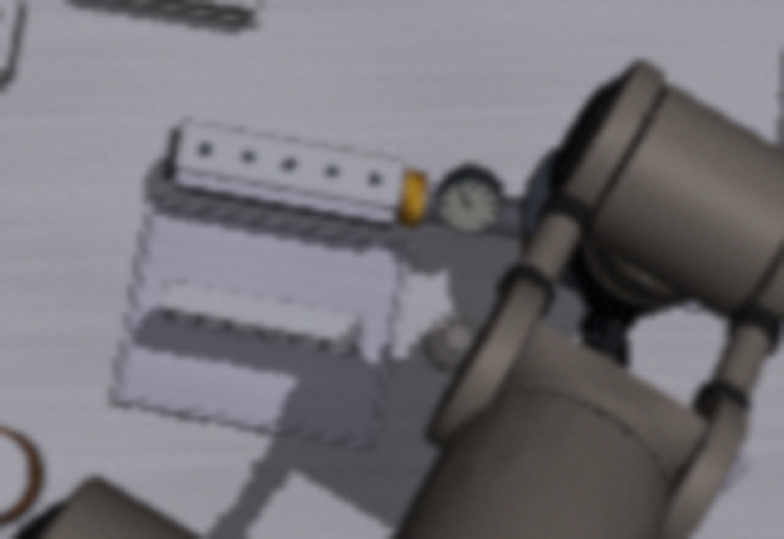

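>>> carry_out(deltas=[-0.5,0,0,0,235,0,0,0,0,235,0,0,0,0,235,0,0,0,0,235])

```text
time: 34.15
position: [0.4743, -0.2055, 0.1507]
tcp_rot: [-2.437, -1.977, 0.001]
contact_force: [-2.7, 2.4, 8.0]
grip_width: 0.0195
```

```bash
python3 arc.py .516 -.2152 6 2
```

```text
t 34.15 p [ 474.3 -205.5] z 150.7 r 42.8 phi(closed=0)mod360 358.83 Frad 3.2 Ftan(ccw+) -1.7 w 19.5
[[-2.3, 0.0], [-2.2, 0.1]]
```

>>> carry_out(deltas=[0,0,0,0,235,0,0,0,0,235,0,0,0,0,235,0,0,0,0,235,0,0,0,0,235,0,0,0,0,235])

```text
time: 34.9
position: [0.4743, -0.2055, 0.1507]
tcp_rot: [-2.436, -1.977, 0.001]
contact_force: [-3.0, 1.8, 8.7]
grip_width: 0.0194
```

```bash
python3 arc.py .516 -.2152 6 2; python3 -c "
from station import job
print(job.finish_job())"
```

```text
t 34.9 p [ 474.3 -205.5] z 150.7 r 42.8 phi(closed=0)mod360 358.8 Frad 3.4 Ftan(ccw+) -1.1 w 19.4
[[-2.3, 0.0], [-2.2, 0.1]]
the job is handed in; nothing more can be done
None
```

I finished both parts of the job and handed it in at 34.9 s; handing in reported no verdict.

**Grid:** I swung the grid upright in the drainer, pinched its upper edge and set it on a long edge in the tray, then let go. The last pictures from both cameras show it standing free near the tray's middle. In the top picture its long side slopes 8.8° and the air-knife 10.8°, read by eye, so it is square to within about 2°. The two cameras disagreed by a few millimetres on where the station is, so its centring is only known to about 4 mm.

**Valve:** I wound it clockwise to the stop. There the handle stalled while the force along its path rose to 12.7 N, and the handle sat about 1° from the expected closed position. I then backed it off two turns, counted by following the handle round its circle. It ended within about 0.6° of where it was at the stop.

**Last check:** The gripper is holding the crank handle at a 60 N grip setting. It did not move during a final 0.75 s hold. The arm was still pressing lightly on the handle, about 8 N vertically and 3 N outwards.

I left the labware, the wrench and the pink look-alike alone.

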